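# Gauge the groove of a plate rail and set the depth marker

## Task

On the market stall, take the sprung depth gauge from its stand and find the groove of the plate rail that lies in the low wooden frame: push the probe into the groove, gently, until the gauge's base sits flat and steady on the rail's top, for about a second, and read how deep the groove is. Put the gauge back upright in its stand, probe in the bore and base resting on top, then slide the marker to that depth on the marker's scale. Do not lean hard on the gauge, and leave the rails and the other goods where they are.

Things in the scene. Friction and masses are not known exactly. Their poses are not given: they have to be found in the camera images.
- gauge: sprung depth gauge, 0.2 kg, loose. Origin: middle of the flat underside of its steel base, 54 (x) x 26 (y) x 8 mm; above it an aluminium column 26 (x) x 22 (y) mm up to z = 66 mm, gripped across its y faces. A round-ended probe, 5 mm thick, sticks out below to z = -25 mm when free. The base's x goes across the groove. Tabs on the column's x faces rise with the probe (lines every 5 mm)
- probe (a joint): how far the probe is pushed in, m: 0 fully out (sticks out 25 mm), 0.025 flush with the base. The spring resists with 1.2 N at first and 0.3 N more per mm. With the base flat over a groove, depth of groove = 25 mm minus this value
- frame: fixed low dark wooden frame on the table that holds the rail to be measured: outside 104 mm (x) by 144 mm (y), 12 mm high, opening 84 by 124 mm. Origin: centre, at table height. The rail in it has about the same centre and axes; the two other rails lie on the table beyond it, along its +x
- rail_a: loose beech block 80 (x) x 120 (y) x 40 mm high, 0.3 kg, one of three alike outside. One groove, 9 mm wide, square edges, flat floor, runs all along y in its top; its centre line is 5 to 8 mm off the middle, to -x or +x, and it is 6 to 20 mm deep; both differ from rail to rail and are not told. Origin: centre of the underside; top at z = 40 mm. The rail lying inside the frame is the one to measure
- rail_b: as rail_a
- rail_c: as rail_a
- stand: fixed wooden block 74 mm (x) by 50 mm (y) by 45 mm high, the gauge's stand: in the middle of its top a square bore 15 mm wide, 36 mm deep, for the probe; the gauge's base rests on the top, its x along the stand's x at first. Origin: centre of the underside
- marker_base: fixed dark wooden track of the depth scale, 40 (x) x 170 (y) x 14 mm high; the marker slides towards its +y. White lines every 5 mm along its +x edge, one per mm of depth, a longer one every fifth; depth 0 is 60 mm to the -y side of the origin, read at the middle of the marker. Origin: centre of the underside
- marker (a joint): travel of the marker towards the track's +y, m, 0 to 0.12. Scale 5 to 1: 0.005 m of travel stands for each mm of groove depth (depth 10 mm is 0.050). It stays where it is left; friction about 1.5 N
- marker_top (a point): middle of the top of the marker: an upright aluminium block 28 mm (track's x) by 20 mm (track's y) by 40 mm high; this top is 54 mm above the table
- mug: bystander, white mug 76 mm wide, 85 mm high, loose, to be left alone; origin: centre of the underside
- honey_jar: bystander, amber jar 68 mm wide, 85 mm high, loose, to be left alone; origin: centre of the underside
- cheese: bystander, small cheese wheel 120 mm wide, 62 mm high, loose, to be left alone; origin: centre of the underside
- bowl: bystander, blue bowl 110 mm wide, 50 mm high, loose, to be left alone; origin: centre of the underside
- spice_jar: bystander, small glass jar 42 mm wide, 50 mm high, loose, to be left alone; origin: centre of the underside
- egg_cup: bystander, white egg cup 44 mm wide, 55 mm high, loose, to be left alone; origin: centre of the underside
- weight: bystander, brass scale weight 36 mm wide, 47 mm high, loose, to be left alone; origin: centre of the underside
Mind the look-alikes: they are no part of the job. There is more than one size of the marker_base; the job needs the larger. There is more than one size of the gauge; the one meant has the size given above.

How it is judged (in metres and radians):
On the way, in this order (a step that is already met when the one before it is completed fails the run):
1. the gauge's base sits flat on top of the rail in the frame with its probe on the groove's floor, held so for half a second (((horizontal distance between rail_a and frame below 0.02 m and z of gauge in the frame of rail_a between 0.038 and 0.0412 m and angle between gauge's own z axis and vertical below 0.035 rad and value of joint probe between 0.0155 and 0.0185 m) or (horizontal distance between rail_b and frame below 0.02 m and z of gauge in the frame of rail_b between 0.038 and 0.0412 m and angle between gauge's own z axis and vertical below 0.035 rad and value of joint probe between 0.0105 and 0.0135 m) or (horizontal distance between rail_c and frame below 0.02 m and z of gauge in the frame of rail_c between 0.038 and 0.0412 m and angle between gauge's own z axis and vertical below 0.035 rad and value of joint probe between 0.0055 and 0.0085 m))), for 0.5 s.
2. the gauge is back in its stand (z of gauge in the frame of stand between 0.043 and 0.047 m and angle between gauge's own z axis and vertical below 0.05 rad and value of joint probe below 0.003 m and horizontal distance between gauge and stand below 0.01 m and linear speed of gauge below 0.02 m/s), for 0.2 s.
3. the marker is set to the groove's depth (((horizontal distance between rail_a and frame below 0.02 m and value of joint marker between 0.031 and 0.049 m) or (horizontal distance between rail_b and frame below 0.02 m and value of joint marker between 0.056 and 0.074 m) or (horizontal distance between rail_c and frame below 0.02 m and value of joint marker between 0.081 and 0.099 m))), for 0.2 s.
At the end, for the whole second after the job is handed in: Gauge back in its stand: base on the stand's top (2 mm), within 10 mm of its centre, upright (0.05 rad), probe out in the bore (pushed in under 3 mm), at rest. Marker at the groove depth of the rail in the frame, within 1.8 mm of depth (9 mm of travel); that rail still in the frame (all of step 2 and ((horizontal distance between rail_a and frame below 0.02 m and value of joint marker between 0.031 and 0.049 m) or (horizontal distance between rail_b and frame below 0.02 m and value of joint marker between 0.056 and 0.074 m) or (horizontal distance between rail_c and frame below 0.02 m and value of joint marker between 0.081 and 0.099 m)) and velocity of joint marker between -0.01 and 0.01 m/s); the robot touches nothing.
It fails at once if the gauge pressed on a rail with more than 30 N (contact force between gauge and rail_a above 30 N or contact force between gauge and rail_b above 30 N or contact force between gauge and rail_c above 30 N).
It fails at once if a rail shifted by more than 20 mm (distance of any of rail_a, rail_b, rail_c from where it was at the start of the episode above 0.02 m).
It fails at once if other goods on the stall shifted by more than 30 mm (distance of any of mug, honey_jar, cheese, bowl, spice_jar, egg_cup, weight from where it was at the start of the episode above 0.03 m).
It also fails if it takes over 64 s, if anything falls off the work surface, if the arm or the gripper's body presses on something with over 40 N, if the wrist force passes 120 N, or if a joint passes its speed limit or range.

## Robot

A 6-joint arm with a two-finger parallel gripper is mounted at the origin on the work surface. World frame = base frame: x ahead of the robot, y to its left, z up, the work surface at z = 0. Lengths are in m, angles in degrees, forces in N, time in s.
With the tool pointing down it reaches from about 0.35 to 1 m from the base axis. Payload 7.1 kg.
Tool frame: the origin (TCP) lies midway between the tips of the shut fingers; the grasp point (between the pads) lies 19 mm behind it (manip.grip_point_offset is the x of the grasp point in the tool frame, in m); x points along the fingers, y is the direction in which the jaws open and shut, and the axes are right-handed (so a half turn about x gives the same grasp; the last joint's range is limited). The gripper opens to 85 mm and grips with 20 to 120 N. Pads are 22 mm wide; open, the fingers measure 114 mm over their backs; the gripper's body (76 mm by 85 mm) begins 54 mm behind the grasp point. The pads swing forward as they close: fully open they stand 13 mm farther back than shut.
Start: joints at [71.792, 24.242, 93.386, -0, 62.372, -1.089], TCP at [0.184, 0.597, 0.231] pointing down, gripper open.
Joint ranges: [-172.04, 172.04], [-51.8, 120.97], [4.93, 147.93], [-75.15, 255.16], [6.16, 154.13], [-145.62, 145.62]. Speed limits (degrees/s): [136.94, 136.94, 172.46, 180, 180, 180].

## Interface

Orientations are given as a 3x3 rotation matrix whose columns are the frame's x, y, z axes.
In Python, from bench import manip, optics gives the robot as it stands. The module is installed in compiled form; this text tells all that it offers.
- The arm moves only by the tool drive_tool, never from a script. Its argument "motion" is a list of rows, each a list of 3 entries, a list of its own where there are three numbers: the turn, a rotation vector about the tool's x, y, z in rad, then the shift along the tool's x, y, z in mm, then the closure, from 0 (fully open) to 1 (shut). A call has 1 to 8 rows; each row is the pose to reach, as a shift and turn from the pose commanded when the call began, along the tool's axes at that moment; what a row does not reach only later rows make up. A row lasts 1/12 s, in which the tool goes at most 41.7 mm and 7.16 degrees, less where a joint would pass 70% of its speed; a pose out of reach is approached as far as the arm can. A call with a gripper value outside its range is refused whole. The fingers move at their own pace and stop on an object; "squeeze" is the grip in N (left out, the last holds). Time passes only in rows, so rows that repeat a pose let the fingers close. It gives the time, the measured TCP pose, the force and the opening at its end, in the units of the state.
- manip.get_state(): the state, without advancing time (a new reading comes with each control period).
- optics.grab_frame(name): name is "side" or "top" or "wrist"; returns the picture (384x512x3 uint8, red, green, blue); there is no depth.
- optics.camera_params(name): a dict with "fov_y" (degrees; the focal length in pixels is half the picture's height over the tangent of half this angle, whatever the lens; pixels are square), "cx", "cy" (the principal point, pixels), "rvec" (rotation vector, rad) and "tvec" (3), from world to camera coordinates, as OpenCV has them; the wrist camera has in their place "tool_from_camera" (4x4, takes a point from camera to tool coordinates, whose origin is the TCP and whose axes are the tool frame's). Camera axes: x right, y down, z forward; pixel columns grow to the right and rows downward; lengths in m; the calibration is good to about 2 mm. A picture is of the moment at which its call begins: read the wrist's pose just before it. camera_params takes no time and is no camera call.
- manip.hand_in(): hands the job in, once; it reports no verdict.
Trained networks look in the newest picture that a camera, given by its name, has taken for a name from the list of things; names that differ only in an ending like _2 or _b are one class to them, and where a whole thing is asked for, a point or a joint stands for the part that bears it (a point fixed in the world has none). Each returns a list of dicts, best first, with "confidence" (0 to 1); they miss things now and then, are a little off and sometimes report something else, mostly with a low value. They report only what shows in the picture. A call takes as long as a camera call. They do not tell look-alikes from the thing itself.
- optics.spot_in(camera, label): "position" ([x, y, z] in m, in world coordinates, good to about 4 mm: the middle of the surface that is visible of it).
- optics.tip_of(camera, label): "position" ([x, y, z] in m, in world coordinates, good to about 4 mm: a listed point, or the origin of a listed thing).
The state is a dict: "clock": time; "joint_pos": joint angles; "dq": joint speeds; "tau": joint torques, N m; "position": TCP position; "orientation": TCP orientation; "ft_force": force on the tool from outside, world axes, zero at the start; "moment": the same for the moment, N m; "opening": finger opening in m.
Only numpy, scipy, OpenCV 4.12 (cv2) and the standard library are available. Lean on these libraries where they do the work, as an engineer would, in place of code of your own. Each camera call takes 0.05 s, during which the arm holds its last target.

## Working session

There is one attempt and no reset: what is moved stays moved. The work goes in short steps, Python scripts to look and compute and a tool call to move; the robot and the scene stay as the last step left them, time stands still between calls to the robot, and variables do not carry over. Pictures are saved under pics/ and viewed, and the job is handed in when it is done.

Besides the shell and the picture viewer there is one more tool, called after "Request:" as name([rows], argument=value, ...), one row to a line, values as JSON. drive_tool: Moves the arm, as the interface text tells. Its arguments: {"type":"object","properties":{"motion":{"type":"array","items":{"type":"array"}},"squeeze":{"type":"number"}},"required":["motion"]}

```bash
mkdir -p pics
python3 - <<'E'
from bench import manip, optics
import cv2
s=manip.get_state(); print(s)
print(manip.grip_point_offset)
for n in ("top","side","wrist"):
    im=optics.grab_frame(n); cv2.imwrite(f"pics/{n}0.png",cv2.resize(im[:,:,::-1],(800,600),interpolation=cv2.INTER_CUBIC))
    print(n,optics.camera_params(n))
    if n!="wrist":
      for l in ["gauge","frame","rail_a","stand","marker_base","marker_top","mug","honey_jar","cheese","bowl","spice_jar","egg_cup","weight"]:
        print(l,[(d["position"],round(d["confidence"],2)) for d in optics.tip_of(n,l)])
print(manip.get_state()["clock"])
E
```

```text
{'clock': 0.0, 'joint_pos': array([ 7.17902846e+01,  2.42862659e+01,  9.34326947e+01, -1.58304666e-03,
        6.23709902e+01, -1.08933433e+00]), 'dq': array([ 0.04711594, -0.07234886,  0.02979069,  0.01208222,  0.02871246,
        0.04319857]), 'tau': array([ 3.95019015e-03, -5.57389355e+01, -2.81746531e+01,  1.49256757e-04,
        7.33262248e-03, -2.63317952e-05]), 'position': array([0.18380451, 0.59678218, 0.23051704]), 'orientation': array([[-4.67345702e-04,  2.94367667e-01,  9.55692136e-01],
       [-1.49896118e-03,  9.55690960e-01, -2.94368038e-01],
       [-9.99998767e-01, -1.57011705e-03, -5.39235837e-06]]), 'ft_force': array([0.06070927, 0.72073704, 0.33245954]), 'moment': array([ 0.00086379, -0.02183378,  0.03080491]), 'opening': 0.08536554466219161}
-0.0187
top {'fov_y': 44.39517233378625, 'cx': 249.8823200740131, 'cy': 190.29385962172643, 'rvec': array([ 2.13748501, -2.0964583 ,  0.20290861]), 'tvec': array([-0.01111308,  0.53732622,  1.4537412 ])}
gauge [([0.5075, -0.3206, 0.0441], 0.61), ([0.511, -0.4324, 0.0198], 0.6), ([0.3469, -0.2203, 0.0017], 0.47)]
frame [([0.684
[... 1594 characters left out ...]
], 0.98), ([0.6751, -0.2687, 0.0029], 0.71)]
bowl [([0.6388, 0.4436, 0.0008], 0.8)]
spice_jar [([0.3364, 0.2019, 0.0002], 0.75)]
egg_cup [([0.346, -0.2159, -0.0005], 0.81), ([0.5906, -0.0649, -0.0025], 0.51)]
weight [([0.6137, 0.2222, 0.005], 0.52)]
wrist {'fov_y': 70.8618862725124, 'cx': 248.882462422109, 'cy': 190.76420358194844, 'tool_from_camera': array([[-2.02931950e-04, -2.78774213e-01,  9.60356651e-01,
        -1.42268526e-01],
       [ 9.99999882e-01,  3.66880517e-04,  3.17807715e-04,
        -1.17256963e-04],
       [-4.40932740e-04,  9.60356602e-01,  2.78774106e-01,
        -7.05578619e-02],
       [ 0.00000000e+00,  0.00000000e+00,  0.00000000e+00,
         1.00000000e+00]])}
1.45
```

View pics/top0.png

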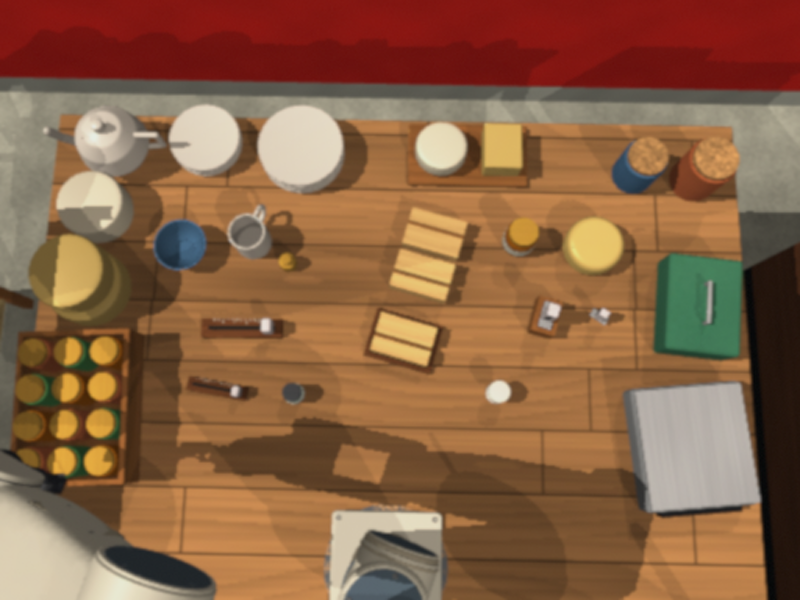

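View pics/side0.png

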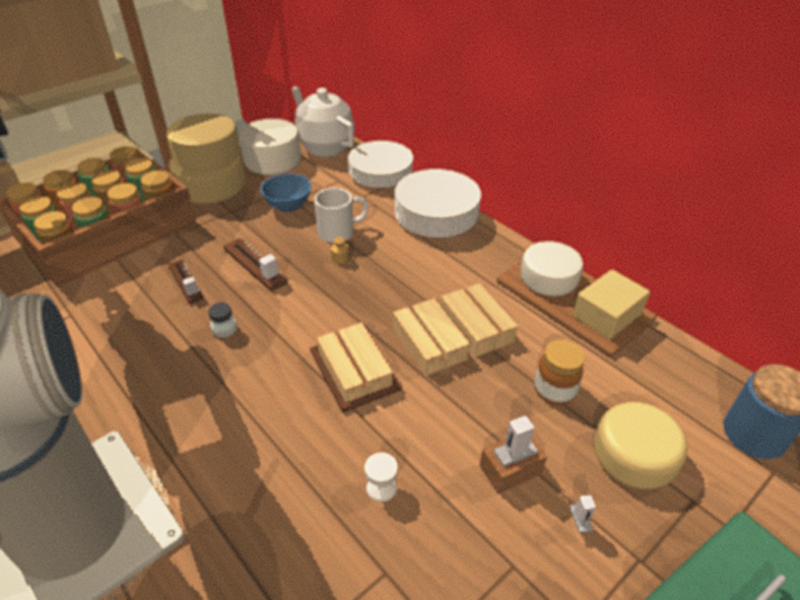

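View pics/wrist0.png

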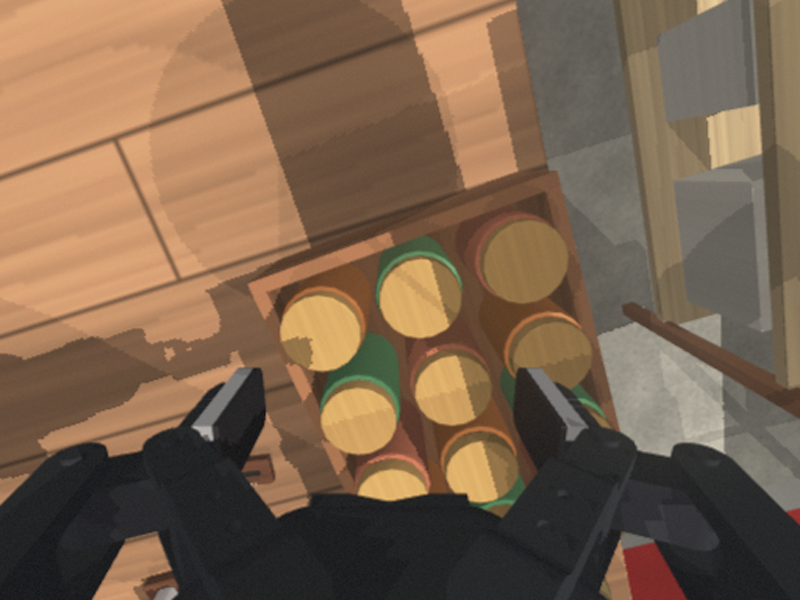

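```bash
cat > h.py <<'E'
import numpy as np, cv2, time
from bench import manip, optics
def K(c):
    p=optics.camera_params(c); f=192/np.tan(np.radians(p["fov_y"]/2))
    return np.array([[f,0,p["cx"]],[0,f,p["cy"]],[0,0,1]]),p
def cam_from_world(c,st=None):
    k,p=K(c)
    if c!="wrist":
        R=cv2.Rodrigues(np.array(p["rvec"]))[0]; return k,R,np.array(p["tvec"])
    T=np.eye(4); T[:3,:3]=st["orientation"]; T[:3,3]=st["position"]
    M=np.linalg.inv(T@p["tool_from_camera"]); return k,M[:3,:3],M[:3,3]
def proj(c,P,st=None):
    k,R,t=cam_from_world(c,st); q=(np.atleast_2d(P)@R.T+t)@k.T; return q[:,:2]/q[:,2:]
def unproj(c,uv,z,st=None):
    k,R,t=cam_from_world(c,st); uv=np.atleast_2d(uv)
    d=np.c_[uv,np.ones(len(uv))]@np.linalg.inv(k).T@R; o=-R.T@t
    return o+d*((z-o[2])/d[:,2])[:,None]
def crop(im,x0,y0,w,h,s,name):
    cv2.imwrite("pics/"+name,cv2.resize(im[y0:y0+h,x0:x0+w,::-1],None,fx=s,fy=s,interpolation=cv2.INTER_CUBIC))
E
python3 - <<'E'
from h import *
im=optics.grab_frame("top")
a=cv2.resize(im[180:225,330:400],None,fx=11,fy=11,interpolation=cv2.INTER_CUBIC)
cv2.imwrite("pics/c1.png",a[:,:,::-1])
crop(im,225,190,65,50,11,"c2.png")
crop(im,115,195,75,65,10,"c3.png")
E
```

```text
(no output)
```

View pics/c1.png

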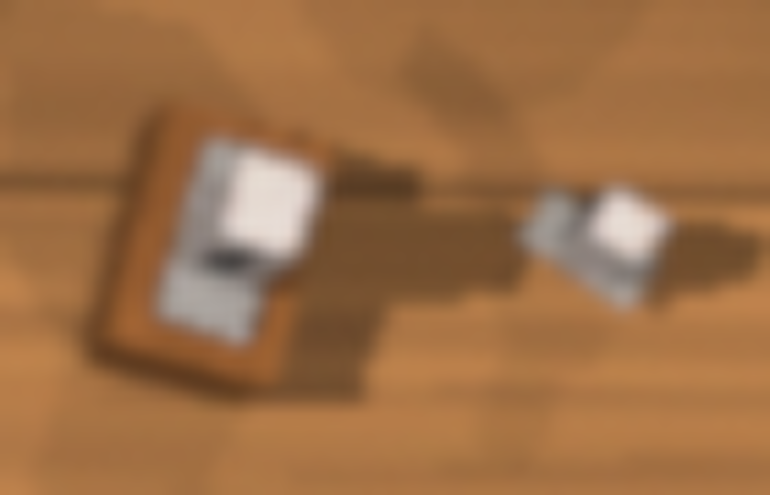

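View pics/c2.png

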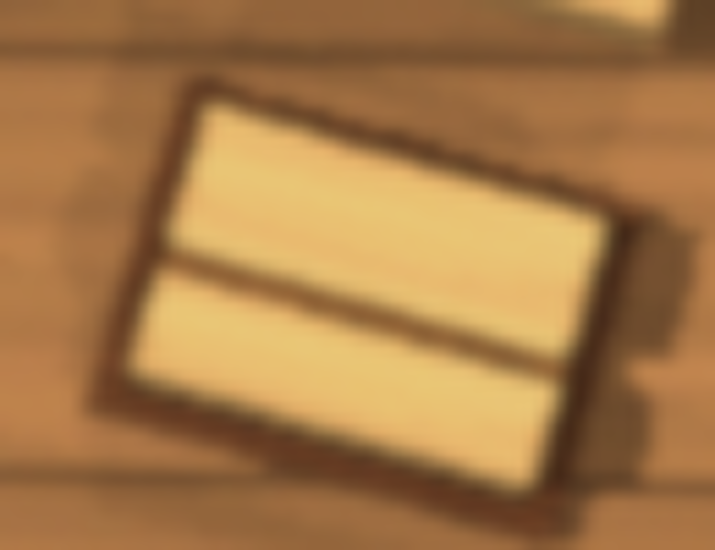

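View pics/c3.png

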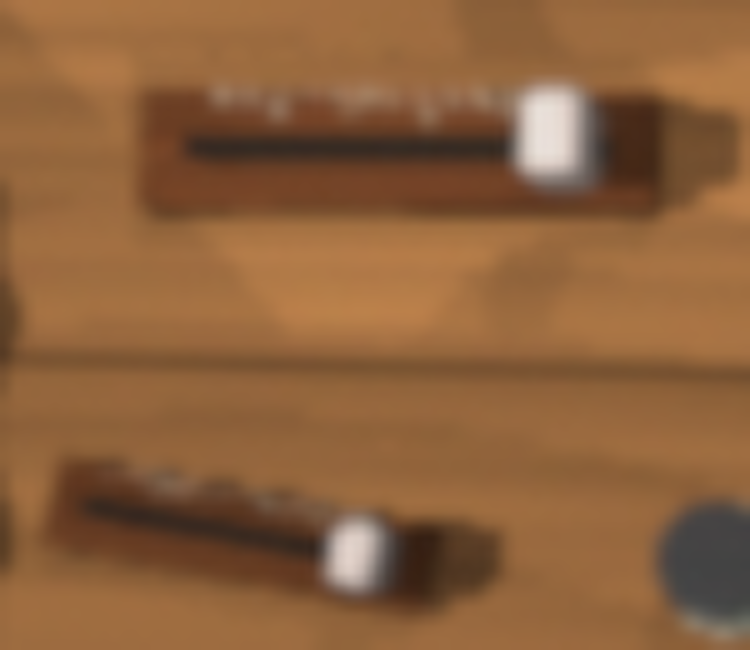

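Run:
```python
from h import *
np.set_printoptions(precision=4,suppress=True)
def U(pts,x0,y0,s,z):
    return unproj("top",(np.array(pts)+.5)/s-.5+[x0,y0],z)
r=U([(205,100),(610,213),(540,493),(128,375)],225,190,11,.04);print(r,r.mean(0))
for a,b in((0,1),(3,2),(3,0),(2,1)):
    d=r[b]-r[a];print(np.linalg.norm(d),np.degrees(np.arctan2(d[1],d[0])))
g=U([(165,258),(560,370)],225,190,11,.04);d=g[0]-g[1];print("groove",g,np.degrees(np.arctan2(-d[0],d[1])))
c=r.mean(0);n=np.cos(np.radians(-15)),np.sin(np.radians(-15));print("off",(g.mean(0)-c)[:2]@n)
b=U([(205,135),(155,310),(250,340)],330,180,11,.053);print(b)
d=b[0]-b[1];print("gauge yaw",np.degrees(np.arctan2(d[1],d[0])),np.linalg.norm(d))
t=U([(240,150),(325,180),(300,262),(218,230)],330,180,11,.111);print(t.mean(0))
k=U([(145,212),(655,212)],115,195,10,.014);d=k[0]-k[1];print(k,"track yaw",np.degrees(np.arctan2(-d[0],d[1])),np.linalg.norm(d))
m=U([(515,85),(590,85),(587,180),(517,180)],115,195,10,.054);print(m.mean(0))
```

```text
[[ 0.5122  0.0204  0.04  ]
 [ 0.481  -0.0983  0.04  ]
 [ 0.399  -0.0787  0.04  ]
 [ 0.4309  0.0409  0.04  ]] [ 0.4558 -0.0289  0.04  ]
0.12268073059166741 -104.70945429086007
0.12373734914802197 -104.9281041042698
0.08380959225204164 -14.143202497696533
0.08429875485624426 -13.428845721304265
groove [[ 0.4653  0.031   0.04  ]
 [ 0.4348 -0.0841  0.04  ]] -14.851627114129682
off -0.006157570114826738
[[ 0.5384 -0.315   0.053 ]
 [ 0.4866 -0.2995  0.053 ]
 [ 0.4784 -0.3267  0.053 ]]
gauge yaw -16.66797803738218 0.0540455354353016
[ 0.5073 -0.3209  0.111 ]
[[0.4532 0.3907 0.014 ]
 [0.4564 0.2249 0.014 ]] track yaw 1.1049220942336484 0.16590214810875928
[0.4757 0.2526 0.054 ]
```

Request:
drive_tool([
  [[0, 0, 0], [0, -33, 24], 0],
  [[0, 0, 0], [0, -65, 48], 0],
  [[0, 0, 0], [0, -98, 72], 0],
  [[0, 0, 0], [0, -130, 96], 0],
  [[0, 0, 0], [0, -163, 120], 0],
  [[0, 0, 0], [0, -195, 144], 0],
  [[0, 0, 0], [0, -228, 168], 0],
  [[0, 0, 0], [0, -260, 192], 0],
])

```text
clock: 2.17
position: [0.291, 0.2905, 0.2315]
orientation: [[0.0, 0.294, 0.956], [0.0, 0.956, -0.294], [-1.0, 0.0, 0.0]]
ft_force: [1.4, -0.4, -0.0]
opening: 0.0852
```

Request:
drive_tool([
  [[0, 0, 0], [0, -33, 24], 0],
  [[0, 0, 0], [0, -65, 48], 0],
  [[0, 0, 0], [0, -98, 72], 0],
  [[0, 0, 0], [0, -130, 96], 0],
  [[0, 0, 0], [0, -163, 120], 0],
  [[0, 0, 0], [0, -195, 144], 0],
  [[0, 0, 0], [0, -228, 168], 0],
  [[0, 0, 0], [0, -260, 192], 0],
])

```text
clock: 2.83
position: [0.3982, -0.0149, 0.2318]
orientation: [[0.001, 0.295, 0.956], [-0.0, 0.956, -0.295], [-1.0, 0.0, 0.001]]
ft_force: [0.6, 1.4, 0.1]
opening: 0.0852
```

Request:
drive_tool([
  [[0, 0, 0], [0, -33, 24], 0],
  [[0, 0, 0], [0, -65, 48], 0],
  [[0, 0, 0], [0, -98, 72], 0],
  [[0, 0, 0], [0, -130, 96], 0],
  [[0, 0, 0], [0, -163, 120], 0],
  [[0, 0, 0], [0, -195, 144], 0],
  [[0, 0, 0], [0, -228, 168], 0],
  [[0, 0, 0], [0, -260, 193], 0],
])

```text
clock: 3.5
position: [0.5059, -0.3202, 0.2313]
orientation: [[0.0, 0.295, 0.956], [-0.0, 0.956, -0.295], [-1.0, 0.0, 0.0]]
ft_force: [0.2, 1.4, 0.0]
opening: 0.0852
```

Run:
```python
from h import *
s=manip.get_state(); im=optics.grab_frame("wrist"); cv2.imwrite("pics/w1.png",cv2.resize(im[:,:,::-1],(800,600),interpolation=cv2.INTER_CUBIC))
print([(d["position"],d["confidence"]) for d in optics.tip_of("wrist","gauge")],[(d["position"],d["confidence"]) for d in optics.tip_of("wrist","stand")])
print(s["position"],s["joint_pos"])
```

```text
[([0.508, -0.4333, 0.0152], 0.68), ([0.5087, -0.3157, 0.0435], 0.64)] [([0.5053, -0.3194, -0.002], 0.94)]
[ 0.50591455 -0.32019114  0.2313318 ] [-3.34694008e+01  2.20468886e+01  9.68235854e+01  2.26290177e-03
  6.11248536e+01 -1.06320010e+02]
```

View pics/w1.png

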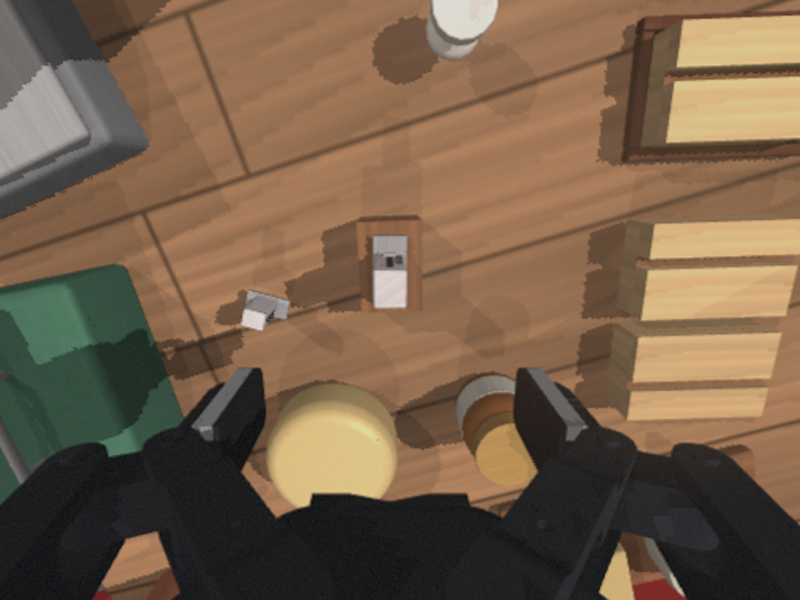

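Run:
```python
from h import *
s=manip.get_state(); im=optics.grab_frame("wrist"); crop(im,215,130,70,75,8,"w1c.png")
p=unproj("wrist",[(249.4,183.8)],.111,s);print(p)
```

```text
[[ 0.5048989  -0.31971296  0.111     ]]
```

View pics/w1c.png

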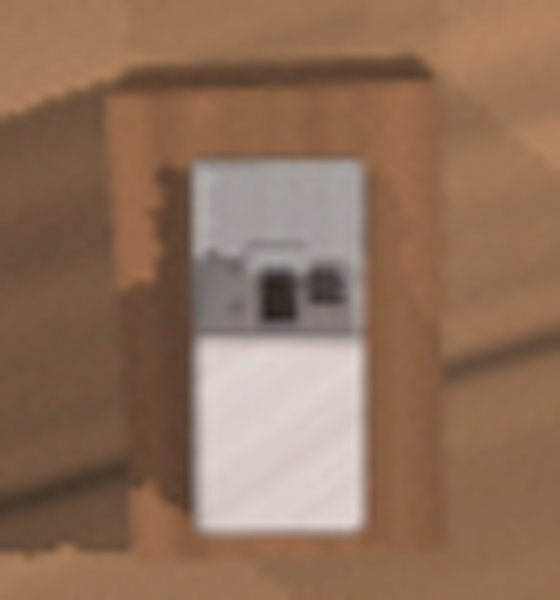

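Request:
drive_tool([
  [[0, 0, 0], [35, 0, 0], 0],
  [[0, 0, 0], [70, 0, 0], 0],
  [[0, 0, 0], [105, 0, 0], 0],
  [[0, 0, 0], [135, 0, 0], 0],
  [[0, 0, 0], [155, 0, 0], 0],
  [[0, 0, 0], [162, 0, 0], 0],
  [[0, 0, 0], [162, 0, 0], 0.4],
  [[0, 0, 0], [162, 0, 0], 0.6],
], squeeze=40)

```text
clock: 4.37
position: [0.5061, -0.3175, 0.0701]
orientation: [[0.0, 0.294, 0.956], [-0.0, 0.956, -0.294], [-1.0, -0.0, 0.0]]
ft_force: [0.3, 0.5, 0.1]
opening: 0.0639
```

Request:
drive_tool([
  [[0, 0, 0], [0, 0, 0], 0.7],
  [[0, 0, 0], [0, 0, 0], 0.8],
  [[0, 0, 0], [0, 0, 0], 0.9],
  [[0, 0, 0], [0, 0, 0], 1],
  [[0, 0, 0], [0, 0, 0], 1],
  [[0, 0, 0], [0, 0, 0], 1],
], squeeze=40)

```text
clock: 4.87
position: [0.5064, -0.3185, 0.0705]
orientation: [[0.002, 0.294, 0.956], [-0.001, 0.956, -0.294], [-1.0, -0.001, 0.002]]
ft_force: [-1.0, 0.5, 6.8]
opening: 0.0216
```

Request:
drive_tool([
  [[0, 0, 0], [-10, 0, 0], 1],
  [[0, 0, 0], [-30, 0, 0], 1],
  [[0, 0, 0], [-60, 0, 0], 1],
  [[0, 0, 0], [-90, 0, 0], 1],
  [[0, 0, 0], [-100, 0, 0], 1],
  [[-0.04, 0, 0], [-100, 35, -19], 1],
  [[-0.04, 0, 0], [-100, 70, -38], 1],
  [[-0.04, 0, 0], [-100, 105, -56], 1],
])

```text
clock: 5.53
position: [0.482, -0.2001, 0.1691]
orientation: [[-0.0, 0.258, 0.966], [0.0, 0.966, -0.258], [-1.0, 0.0, -0.0]]
ft_force: [0.7, 1.7, -2.3]
opening: 0.022
```

Request:
drive_tool([
  [[0, 0, 0], [0, 35, -17], 1],
  [[0, 0, 0], [0, 70, -35], 1],
  [[0, 0, 0], [0, 105, -53], 1],
  [[0, 0, 0], [0, 135, -70], 1],
  [[0, 0, 0], [0, 157, -80], 1],
  [[0, 0, 0], [0, 157, -80], 1],
])

```text
clock: 6.03
position: [0.4438, -0.0255, 0.1688]
orientation: [[-0.002, 0.253, 0.967], [0.001, 0.967, -0.253], [-1.0, 0.0, -0.003]]
ft_force: [1.0, 0.2, -3.3]
opening: 0.0215
```

Run:
```python
from h import *
s=manip.get_state(); im=optics.grab_frame("wrist"); cv2.imwrite("pics/w2.png",cv2.resize(im[:,:,::-1],(800,600),interpolation=cv2.INTER_CUBIC))
print(s["position"],s["orientation"],s["ft_force"],s["opening"])
im=optics.grab_frame("side");crop(im,180,180,130,90,6,"s2.png")
```

```text
[ 0.44380257 -0.02550479  0.16884421] [[-2.37334173e-03  2.52898655e-01  9.67489864e-01]
 [ 1.09638038e-03  9.67492666e-01 -2.52896698e-01]
 [-9.99996583e-01  4.60526614e-04 -2.57346384e-03]] [ 1.02218149  0.22254664 -3.3409676 ] 0.021534576113563283
```

View pics/w2.png

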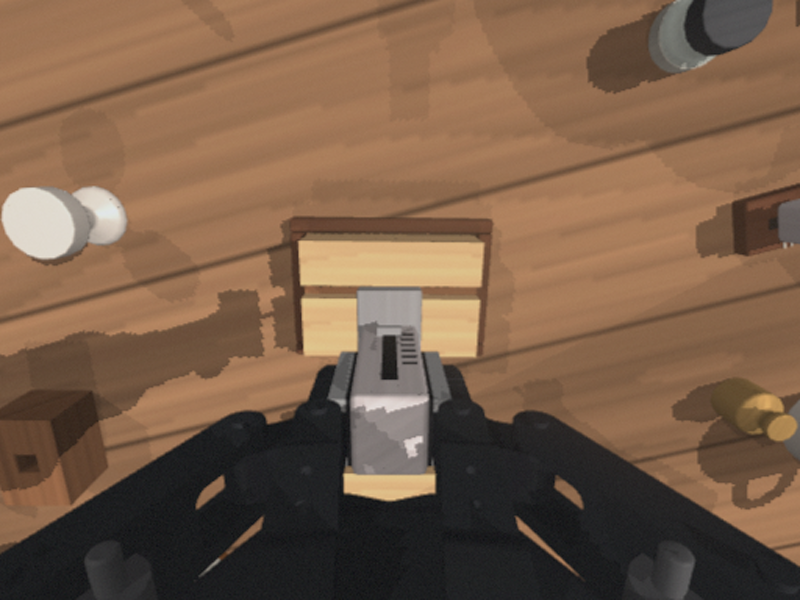

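View pics/s2.png

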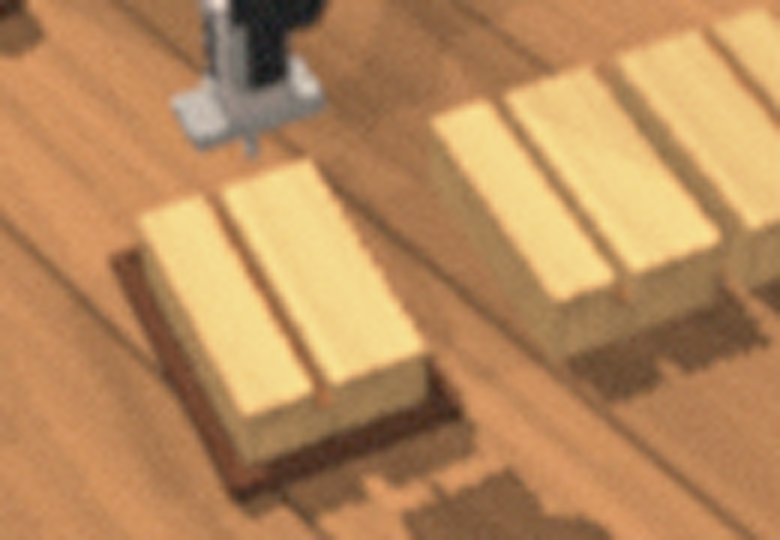

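Run:
```python
from h import *
np.set_printoptions(precision=4,suppress=True)
s=manip.get_state(); im=optics.grab_frame("wrist"); crop(im,185,130,130,100,6,"w2c.png")
np.save("s2.npy",s["position"])
g=cv2.cvtColor(im,cv2.COLOR_RGB2GRAY).astype(float)
for u in (200,210,220,280,290,300): print(u,g[176:198,u].astype(int))
for u in (240,250,260): print(u,g[176:198,u].astype(int))
```

```text
200 [193 195 196 175 125 107 108 108 109 118 120 122 167 194 197 197 196 193
 190 187 187 189]
210 [192 194 194 196 135  98  99  98  99 104 117 104 165 193 198 196 195 193
 190 188 185 186]
220 [192 193 195 194 125  95 100 100  99 113 119 119 151 190 196 196 195 194
 189 187 186 186]
280 [189 188 188 187 151 113 106 107 107 108 121 121 123 184 197 194 193 191
 191 188 188 186]
290 [187 187 186 186 166 121 105 107 110 106 118 122 123 183 196 195 193 192
 192 188 186 185]
300 [186 188 186 186 171 125 105 107 108 106 118 122 120 166 192 194 191 192
 191 189 185 186]
240 [190 190 191 192 133 100 101 100 101 105 148 160 160 161 161 161 159 159
 160 160 160 162]
250 [189 191 188 191 131  94 101 104 103 110 152 162 163 163 162 163 163 162
 161 163 163 163]
260 [189 189 190 190 161 117 105 106 105 108 149 160 161 162 162 161 162 162
 162 160 161 162]
```

View pics/w2c.png

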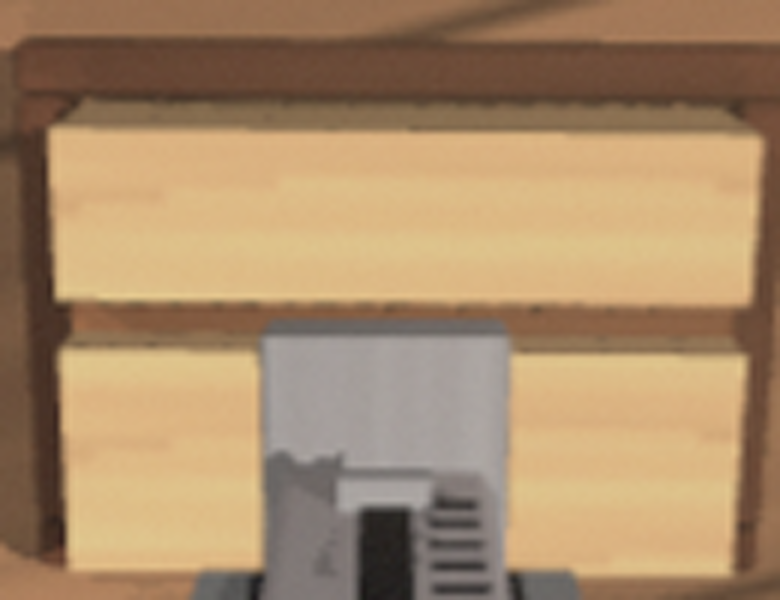

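Run:
```python
from h import *
np.set_printoptions(precision=4,suppress=True)
s=manip.get_state();R=s["orientation"]
def t(P): return (P-s["position"])@R*1000
e=unproj("wrist",[(210,179.8),(295,180.3),(210,187.8),(295,188.5)],.04,s);print(e,t(e))
for h in(.1513,.1433):
  print(t(unproj("wrist",[(229,185.7),(269,185.7),(229,183.6),(269,183.6)],h,s)))
c=(np.array([(50,125),(765,135),(70,572),(745,577)])+.5)/6-.5+[185,130]
q=unproj("wrist",c,.04,s);print(q,t(q),q.mean(0))
```

```text
[[ 0.4324 -0.067   0.04  ]
 [ 0.4553  0.018   0.04  ]
 [ 0.4406 -0.0695  0.04  ]
 [ 0.4639  0.0162  0.04  ]] [[129.2942 -40.3092  -3.5385]
 [129.2767  47.7425  -3.0443]
 [129.2958 -40.6511   5.0615]
 [129.2782  48.1672   5.7817]]
[[ 17.9844 -12.302  -27.2812]
 [ 17.9795  12.2976 -27.2921]
 [ 17.9842 -12.2751 -28.6158]
 [ 17.9793  12.2692 -28.6267]]
[[ 25.9849 -12.9099 -25.1204]
 [ 25.9797  12.9178 -25.1319]
 [ 25.9846 -12.8817 -26.5216]
 [ 25.9795  12.888  -26.533 ]]
[[ 0.399  -0.0747  0.04  ]
 [ 0.4311  0.0407  0.04  ]
 [ 0.4769 -0.0963  0.04  ]
 [ 0.509   0.0219  0.04  ]] [[129.292  -56.2573 -33.8999]
 [129.2684  63.521  -32.2796]
 [129.3066 -57.2746  46.9802]
 [129.2824  65.1656  47.9068]] [ 0.454  -0.0271  0.04  ]
```

Request:
drive_tool([
  [[0, 0, 0], [20, 2, 1], 1],
  [[0, 0, 0], [45, 4, 1], 1],
  [[0, 0, 0], [62, 4, 1], 1],
  [[0, 0, 0], [68, 4, 1], 1],
  [[0, 0, 0], [68, 4, 1], 1],
])

```text
clock: 6.6
position: [0.4472, -0.0261, 0.1]
orientation: [[-0.003, 0.257, 0.966], [0.0, 0.966, -0.257], [-1.0, -0.001, -0.003]]
ft_force: [-0.8, 0.5, -1.4]
opening: 0.0216
```

Run:
```python
from h import *
np.set_printoptions(precision=4,suppress=True)
s=manip.get_state();R=s["orientation"]; im=optics.grab_frame("wrist"); crop(im,185,130,130,100,6,"w3c.png")
print(s["position"],R,s["ft_force"])
im=optics.grab_frame("side");crop(im,180,180,100,75,8,"s3.png")
g=cv2.cvtColor(optics.grab_frame("wrist"),cv2.COLOR_RGB2GRAY).astype(int)
for u in (160,190,210,220,280,290,310,340): print(u,g[150:200,u])
```

```text
[ 0.4472 -0.0261  0.1   ] [[-0.0032  0.2573  0.9663]
 [ 0.0002  0.9663 -0.2573]
 [-1.     -0.0006 -0.0031]] [-0.7672  0.4692 -1.4183]
160 [103 104 123 126 127 127 126 127 112 105 118 112  90  65  59  62  71  79
  88  92  92  92  92  91  91  90  89  90  89  89  87  88  85  86  86  87
  88  87  85  85  83  85  87  87  89  91 107 132 141 144]
190 [ 76  68  58  84 107 112 111 113 112 115 114 177 191 187 186 187 188 188
 190 190 190 188 187 185 184 181 185 189 193 192 193 193 194 194 195 198
 197 151 131 129 130 153 160 160 161 142 133 122  81  57]
210 [ 77  71  58  69  93 109 112 110 111 115 114 176 188 186 187 186 186 186
 187 186 186 186 187 189 192 195 193 192 192 192 191 192 192 173 142 135
 134 135 131 131 130 130 131 130 130 130 132 117  81  60]
220 [ 77  72  62  74  94 108 110 105 110 114 114 176 189 187 185 187 186 186
 185 186 186 186 186 188 191 194 193 192 191 192 189 192 192 154 133 134
 133 134 133 131 130 128 129 128 128 130 130 132 109 100]
280 [ 79  77  72  77  98 112 115 116 116 115 117 143 180 187 185 186 186 185
 184 183 186 189 191 193 192 192 192 191 191 191 191 190 192 193 197 196
 198 197 196 194 192 191 192 191 190 189 188 188 146 110]
290 [ 77  77  71  69  90 112 116 117 117 116 115 145 182 186 186 186 187 185
 185 182 184 187 190 192 192 194 193 191 191 190 191 189 192 194 197 196
 198 197 196 194 193 190 190 189 189 189 188 188 146 110]
310 [ 79  80  70  71  97 114 119 117 118 114 114 146 182 188 187 187 187 186
 186 183 185 187 190 191 193 193 193 191 190 190 191 191 193 192 194 195
 196 197 193 193 192 191 191 190 188 187 187 187 157 117]
340 [137 138 139 136 133 135 136 137 134 135 131 130 129 130 129 132 132 132
 131 132 132 134 134 135 135 136 135 128 124 124 124 123 120 122 123 124
 127 127 128 127 129 129 128 131 128 127 126 125 124 121]
```

View pics/w3c.png

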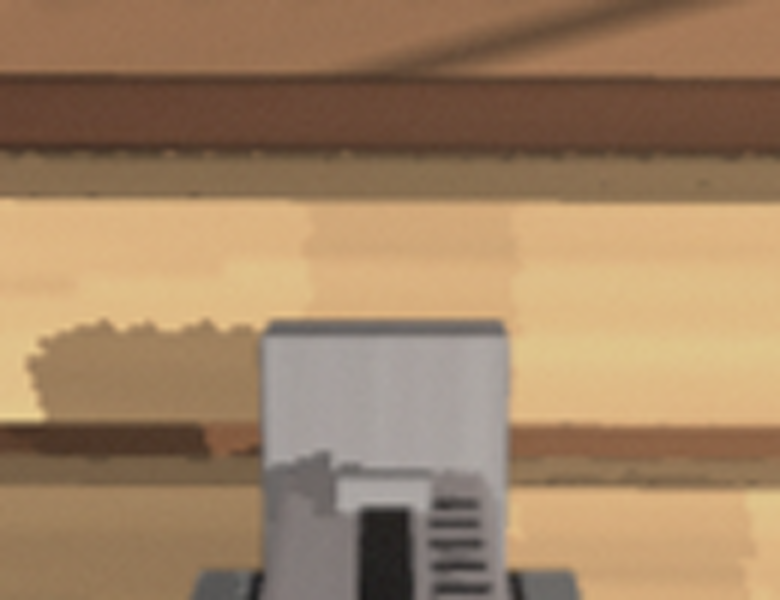

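View pics/s3.png

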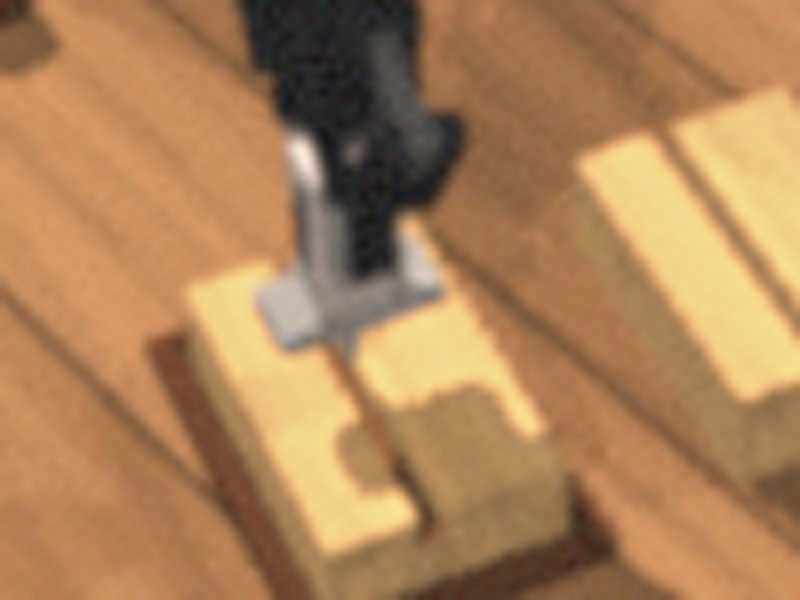

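Run:
```python
from h import *
np.set_printoptions(precision=4,suppress=True)
s=manip.get_state();R=s["orientation"]; im=optics.grab_frame("wrist")
g=cv2.cvtColor(im,cv2.COLOR_RGB2GRAY).astype(int)
for u in (280,300,320): print(u,g[196:216,u])
e=unproj("wrist",[(280,200.6),(320,200.7),(280,210.9),(320,211)],.04,s)
print(e,(e-s["position"])@R*1000)
```

```text
280 [187 171 123 106 106 105 106 109 118 122 122 121 157 180 183 182 180 179
 178 177]
300 [186 172 126 105 108 108 106 107 119 123 122 123 141 177 184 182 181 179
 178 176]
320 [186 185 126  90  91  91  89  87 105 120 122 123 150 190 197 196 194 193
 192 191]
[[ 0.4522 -0.0012  0.04  ]
 [ 0.4605  0.0296  0.04  ]
 [ 0.4607 -0.0032  0.04  ]
 [ 0.4691  0.028   0.04  ]] [[62.0255 24.7374 -3.1083]
 [62.0304 56.616  -3.0348]
 [62.0362 25.0234  5.6299]
 [62.0412 57.2648  5.7057]]
```

Run:
```python
from h import *
np.set_printoptions(precision=4,suppress=True)
s=manip.get_state();R=s["orientation"]; im=optics.grab_frame("wrist")
g=cv2.cvtColor(im,cv2.COLOR_RGB2GRAY).astype(int)
print(s["position"],s["ft_force"],g[192:216,300])
e=unproj("wrist",[(280,197.7),(320,197.9),(280,208),(320,208.1)],.04,s)
print(e,(e-s["position"])@R*1000)
crop(im,185,130,130,100,6,"w4c.png")
```

```text
[ 0.4489 -0.0258  0.1022] [ 0.4328 -0.5118 -1.5976] [190 189 187 187 186 157 118 106 107 107 105 106 119 124 121 123 156 179
 184 182 180 179 178 175]
[[ 0.45   -0.0005  0.04  ]
 [ 0.4583  0.0302  0.04  ]
 [ 0.4585 -0.0025  0.04  ]
 [ 0.4668  0.0286  0.04  ]] [[62.2151 24.6814 -5.472 ]
 [62.2239 56.4965 -5.3144]
 [62.2302 24.9663  3.2206]
 [62.2391 57.1368  3.2972]]
```

View pics/w4c.png

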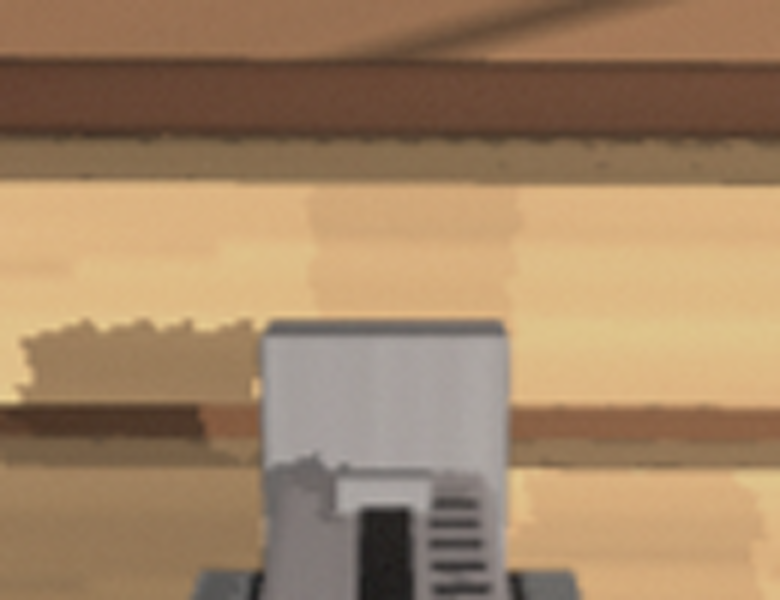

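Request:
drive_tool([
  [[0, 0, 0], [3, 0, -1.2], 1],
  [[0, 0, 0], [6, 0, -1.2], 1],
  [[0, 0, 0], [6, 0, -1.2], 1],
  [[0, 0, 0], [6, 0, -1.2], 1],
  [[0, 0, 0], [6, 0, -1.2], 1],
])

```text
clock: 7.27
position: [0.4469, -0.0249, 0.0953]
orientation: [[0.0, 0.256, 0.967], [-0.0, 0.967, -0.256], [-1.0, -0.0, 0.0]]
ft_force: [0.6, -0.1, -1.9]
opening: 0.0217
```

Run:
```python
from h import *
np.set_printoptions(precision=4,suppress=True)
optics.grab_frame("wrist")
s=manip.get_state();R=s["orientation"]; im=optics.grab_frame("wrist")
g=cv2.cvtColor(im,cv2.COLOR_RGB2GRAY).astype(int)
print(s["position"],s["ft_force"],R)
from numpy import interp
for u in (280,300,320):
    c=g[190:225,u]; d=[i for i in range(34) if c[i]>=145>c[i+1]]; b=[i for i in range(34) if c[i]<150<=c[i+1]]
    v1=190+d[0]+(c[d[0]]-145)/(c[d[0]]-c[d[0]+1]); v2=190+b[-1]+(150-c[b[-1]])/(c[b[-1]+1]-c[b[-1]])
    e=unproj("wrist",[(u,v1),(u,v2)],.04,s); print(u,v1,v2,(e-s["position"])@R*1000)
im=optics.grab_frame("side");crop(im,180,180,100,75,8,"s4.png")
```

```text
[ 0.4469 -0.025   0.0954] [ 0.4922  0.3002 -1.842 ] [[ 0.0001  0.2559  0.9667]
 [ 0.      0.9667 -0.2559]
 [-1.      0.      0.0001]]
280 202.8148148148148 213.54716981132074 [[55.3619 23.985  -3.507 ]
 [55.3626 24.2735  5.3442]]
300 202.80769230769232 213.671875 [[55.3623 39.4375 -3.5185]
 [55.3629 39.9148  5.4427]]
320 203.0 213.52830188679246 [[55.3626 54.9023 -3.3674]
 [55.3633 55.5443  5.3173]]
```

View pics/s4.png

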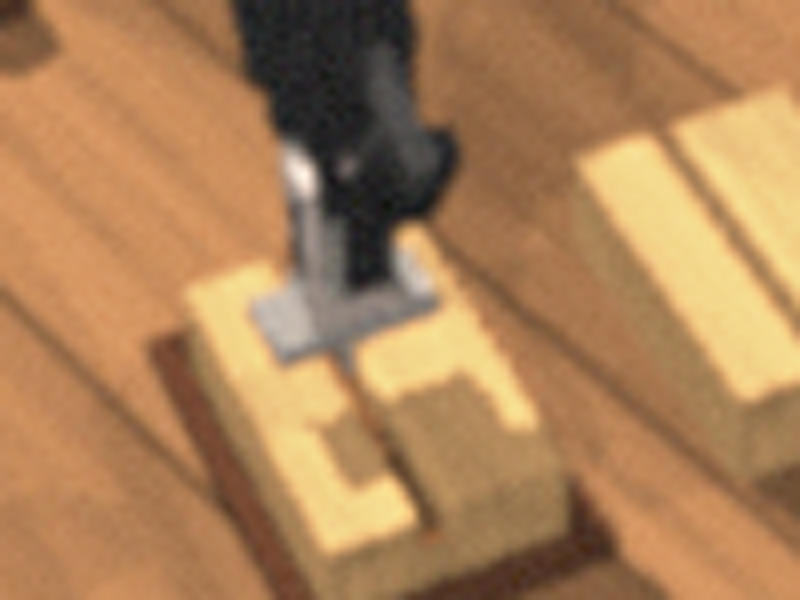

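Request:
drive_tool([
  [[0, 0, 0], [0, 0, 0.7], 1],
  [[0, 0, 0], [3, 0, 0.7], 1],
  [[0, 0, 0], [6, 0, 0.7], 1],
  [[0, 0, 0], [9, 0, 0.7], 1],
  [[0, 0, 0], [11, 0, 0.7], 1],
  [[0, 0, 0], [11, 0, 0.7], 1],
  [[0, 0, 0], [11, 0, 0.7], 1],
  [[0, 0, 0], [11, 0, 0.7], 1],
])

```text
clock: 8.08
position: [0.4476, -0.0252, 0.0843]
orientation: [[-0.0, 0.256, 0.967], [-0.0, 0.967, -0.256], [-1.0, -0.0, -0.0]]
ft_force: [-0.6, 0.1, -2.5]
opening: 0.0213
```

Run:
```python
from h import *
np.set_printoptions(precision=4,suppress=True)
s=manip.get_state();R=s["orientation"]; im=optics.grab_frame("wrist")
print(s["position"],s["ft_force"],R[2])
crop(im,185,160,130,100,6,"w5c.png")
im=optics.grab_frame("side");crop(im,180,180,100,75,8,"s5.png")
```

```text
[ 0.4476 -0.0252  0.0843] [-0.6383  0.075  -2.4695] [-1.     -0.     -0.0001]
```

View pics/w5c.png

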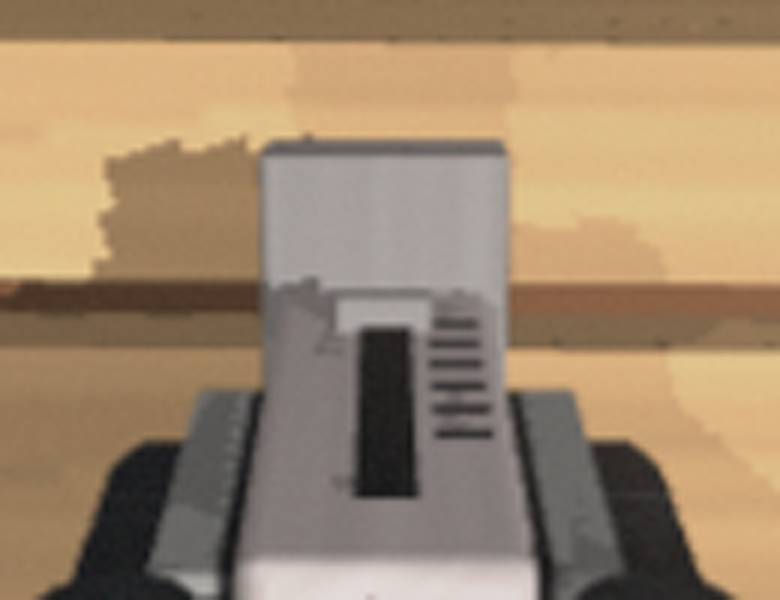

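View pics/s5.png

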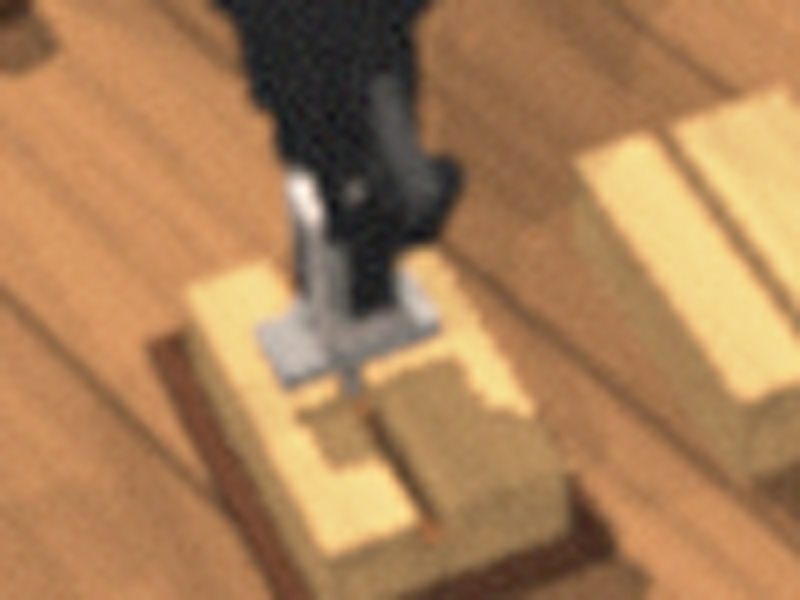

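Request:
drive_tool([
  [[0, 0, 0], [3, 0, 0], 1],
  [[0, 0, 0], [6, 0, 0], 1],
  [[0, 0, 0], [9, 0, 0], 1],
  [[0, 0, 0], [12, 0, 0], 1],
  [[0, 0, 0], [15, 0, 0], 1],
  [[0, 0, 0], [16, 0, 0], 1],
  [[0, 0, 0], [16, 0, 0], 1],
  [[0, 0, 0], [16, 0, 0], 1],
])

```text
clock: 8.85
position: [0.4477, -0.0252, 0.0684]
orientation: [[0.0, 0.256, 0.967], [-0.0, 0.967, -0.256], [-1.0, 0.0, 0.0]]
ft_force: [0.5, 0.1, 2.3]
opening: 0.0216
```

Request:
drive_tool([
  [[0, 0, 0], [1, 0, 0], 1],
  [[0, 0, 0], [1, 0, 0], 1],
  [[0, 0, 0], [2, 0, 0], 1],
  [[0, 0, 0], [2, 0, 0], 1],
  [[0, 0, 0], [2, 0, 0], 1],
])

```text
clock: 9.27
position: [0.4476, -0.0252, 0.0664]
orientation: [[0.0, 0.256, 0.967], [-0.0, 0.967, -0.256], [-1.0, 0.0, 0.0]]
ft_force: [0.1, 0.4, 2.8]
opening: 0.0216
```

Request:
drive_tool([
  [[0, 0, 0], [0.5, 0, 0], 1],
  [[0, 0, 0], [0.5, 0, 0], 1],
  [[0, 0, 0], [0.5, 0, 0], 1],
])

```text
clock: 9.52
position: [0.4476, -0.0252, 0.0659]
orientation: [[0.0, 0.256, 0.967], [-0.0, 0.967, -0.256], [-1.0, 0.0, 0.0]]
ft_force: [0.7, -1.3, 3.8]
opening: 0.0219
```

Run:
```python
from h import *
np.set_printoptions(precision=4,suppress=True)
s=manip.get_state();R=s["orientation"]; im=optics.grab_frame("wrist")
print(s["position"],s["ft_force"],s["moment"],R[2])
crop(im,185,160,130,100,6,"w6c.png")
im=optics.grab_frame("side");crop(im,180,180,100,75,8,"s6.png")
```

```text
[ 0.4476 -0.0252  0.0659] [ 0.726  -1.2863  3.8039] [-0.0595 -0.1355  0.0002] [-1.      0.      0.0002]
```

View pics/w6c.png

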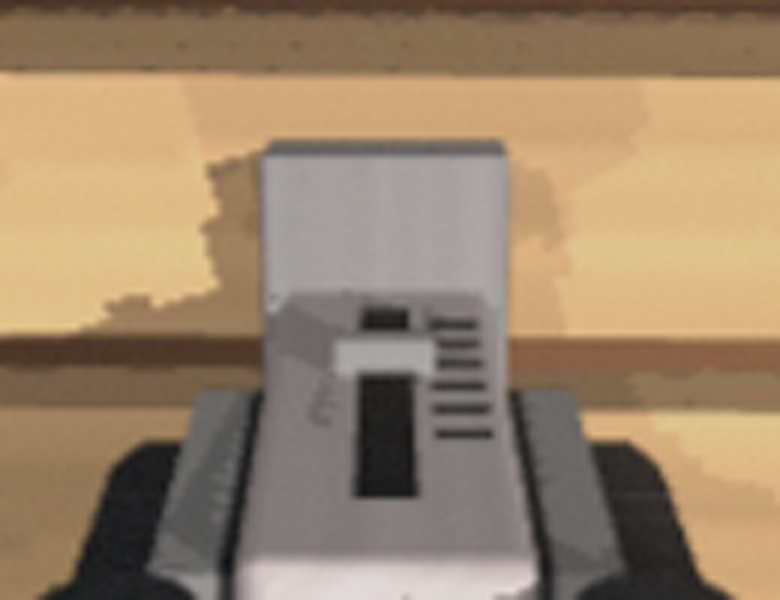

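View pics/s6.png

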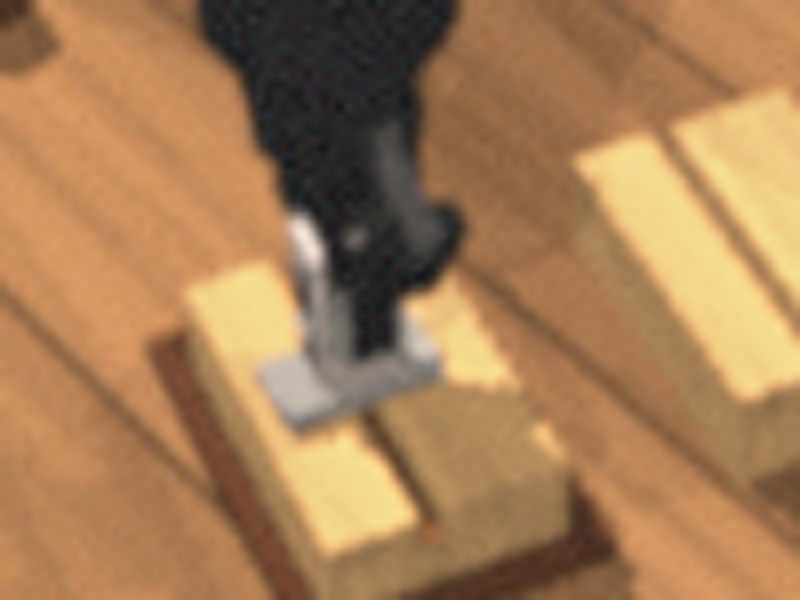

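Request:
drive_tool([
  [[0, 0, 0], [0.5, 0, 0], 1],
  [[0, 0, 0], [0.5, 0, 0], 1],
  [[0, 0, 0], [0.5, 0, 0], 1],
])

```text
clock: 9.87
position: [0.4476, -0.0252, 0.0655]
orientation: [[0.0, 0.256, 0.967], [-0.0, 0.967, -0.256], [-1.0, 0.0, 0.0]]
ft_force: [-0.7, 0.8, 6.6]
opening: 0.0211
```

Request:
drive_tool([
  [[0, 0, 0], [0.5, 0, 0], 1],
  [[0, 0, 0], [0.5, 0, 0], 1],
  [[0, 0, 0], [0.5, 0, 0], 1],
])

```text
clock: 10.12
position: [0.4476, -0.0252, 0.0655]
orientation: [[0.0, 0.256, 0.967], [-0.0, 0.967, -0.256], [-1.0, 0.0, 0.0]]
ft_force: [-2.4, -0.1, 13.0]
opening: 0.0215
```

Request:
drive_tool([
  [[0, 0, 0], [-0.2, 0, 0], 1],
  [[0, 0, 0], [-0.2, 0, 0], 1],
  [[0, 0, 0], [-0.2, 0, 0], 1],
  [[0, 0, 0], [-0.2, 0, 0], 1],
  [[0, 0, 0], [-0.2, 0, 0], 1],
  [[0, 0, 0], [-0.2, 0, 0], 1],
  [[0, 0, 0], [-0.2, 0, 0], 1],
  [[0, 0, 0], [-0.2, 0, 0], 1],
])

```text
clock: 10.78
position: [0.4476, -0.0252, 0.0655]
orientation: [[0.0, 0.256, 0.967], [-0.0, 0.967, -0.256], [-1.0, 0.0, 0.0]]
ft_force: [-1.0, -0.5, 10.3]
opening: 0.0216
```

Run:
```python
from h import *
np.set_printoptions(precision=4,suppress=True)
s=manip.get_state();R=s["orientation"]; im=optics.grab_frame("wrist")
print(s["position"],s["ft_force"],s["moment"],R[2])
crop(im,220,190,60,60,10,"w7c.png"); cv2.imwrite("pics/w7raw.png",im[:,:,::-1])
im=optics.grab_frame("side");crop(im,180,180,100,75,8,"s7.png")
```

```text
[ 0.4476 -0.0252  0.0655] [-0.9894 -0.4776 10.3253] [ 0.0178  0.1979 -0.0244] [-1.      0.      0.0003]
```

View pics/w7c.png

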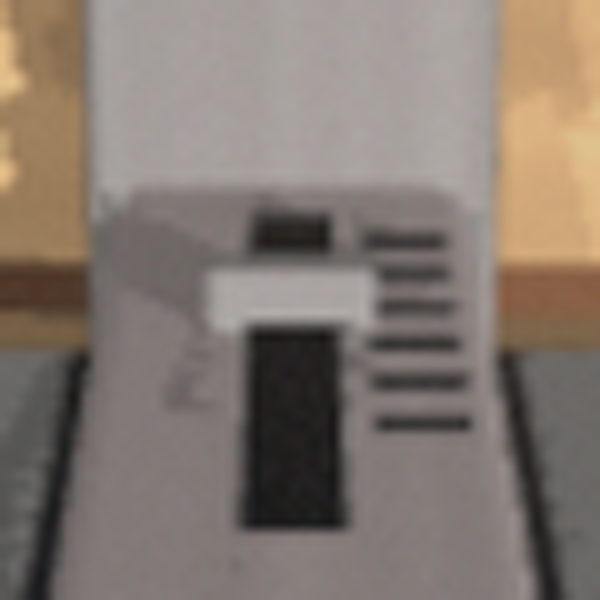

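View pics/s7.png

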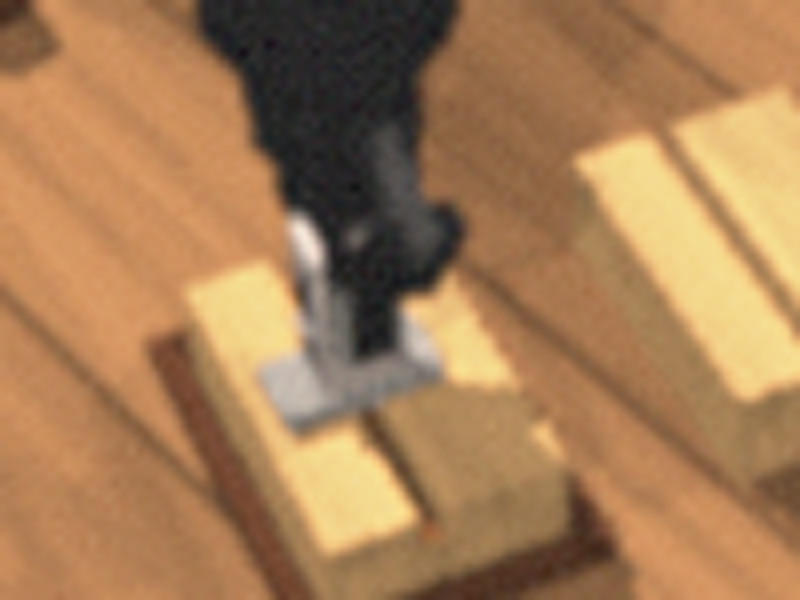

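Run:
```python
from h import *
k,p=K("wrist"); T=p["tool_from_camera"]
def tx(v,zp):
    d=T[:3,:3]@np.linalg.inv(k)@[250,v,1]; o=T[:3,3]; return 1000*(o+d*((zp-o[2])/d[2]))[0]
f=lambda y,s,o:(y+.5)/s-.5+o
L=[f(y,10,190) for y in (242,273,307,344,382,424)]
print([round(tx(v,-.013),1) for v in L])
for zp in(-.013,-.015,-.017):
    a=[tx(f(y,6,160),zp) for y in(297,331)]; b=[tx(f(y,10,190),zp) for y in(267,333)]; print(zp,a,b,np.array(a)-b)
```

```text
[np.float64(7.3), np.float64(2.3), np.float64(-2.8), np.float64(-8.0), np.float64(-12.9), np.float64(-18.1)]
-0.013 [np.float64(15.277153545252498), np.float64(5.626894435176832)] [np.float64(3.2487432423577434), np.float64(-6.447556095563134)] [12.0284103  12.07445053]
-0.015 [np.float64(9.803284670567097), np.float64(0.4883205070915775)] [np.float64(-1.8072026372877859), np.float64(-11.1666073766655)] [11.61048731 11.65492788]
-0.017 [np.float64(4.3294157958817525), np.float64(-4.650253420993705)] [np.float64(-6.863148516933343), np.float64(-15.885658657767838)] [11.19256431 11.23540524]
```

Request:
drive_tool([
  [[0, 0, 0], [0, 0, 0], 1],
  [[0, 0, 0], [0, 0, 0], 1],
  [[0, 0, 0], [-5, 0, 0], 1],
  [[0, 0, 0], [-15, 0, 0], 1],
  [[0, 0, 0], [-30, 0, 0], 1],
  [[0, 0, 0], [-60, 0, 0], 1],
  [[0, 0, 0], [-90, 0, 0], 1],
  [[0, 0, 0], [-104, 0, 0], 1],
])

```text
clock: 11.55
position: [0.448, -0.0252, 0.172]
orientation: [[0.002, 0.256, 0.967], [-0.0, 0.967, -0.256], [-1.0, 0.0, 0.002]]
ft_force: [0.6, -0.5, -0.9]
opening: 0.0216
```

Request:
drive_tool([
  [[0, 0, 0], [0, -30, 15], 1],
  [[0.02, 0, 0], [0, -65, 32], 1],
  [[0.04, 0, 0], [0, -100, 49], 1],
  [[0.04, 0, 0], [0, -135, 66], 1],
  [[0.04, 0, 0], [0, -170, 83], 1],
  [[0.04, 0, 0], [0, -205, 100], 1],
  [[0.04, 0, 0], [0, -240, 117], 1],
  [[0.04, 0, 0], [0, -262, 128], 1],
])

```text
clock: 12.22
position: [0.504, -0.3144, 0.1693]
orientation: [[-0.0, 0.296, 0.955], [-0.0, 0.955, -0.296], [-1.0, -0.0, -0.0]]
ft_force: [1.1, 0.2, -2.3]
opening: 0.0215
```

Request:
drive_tool([
  [[0, 0, 0], [0, -7, 4], 1],
  [[0, 0, 0], [10, -7, 4], 1],
  [[0, 0, 0], [20, -7, 4], 1],
  [[0, 0, 0], [20, -7, 4], 1],
  [[0, 0, 0], [20, -7, 4], 1],
  [[0, 0, 0], [20, -7, 4], 1],
])

```text
clock: 12.72
position: [0.5057, -0.3176, 0.1487]
orientation: [[-0.001, 0.293, 0.956], [0.001, 0.956, -0.293], [-1.0, 0.001, -0.001]]
ft_force: [-0.1, -0.0, -1.7]
opening: 0.0214
```

Run:
```python
from h import *
np.set_printoptions(precision=4,suppress=True)
s=manip.get_state();R=s["orientation"]; im=optics.grab_frame("wrist")
print(s["position"],s["ft_force"],R)
cv2.imwrite("pics/w8.png",cv2.resize(im[:,:,::-1],(800,600),interpolation=cv2.INTER_CUBIC))
im=optics.grab_frame("side");crop(im,285,240,100,75,8,"s8.png")
```

```text
[ 0.5057 -0.3176  0.1487] [-0.0607 -0.0356 -1.6805] [[-0.0011  0.293   0.9561]
 [ 0.0009  0.9561 -0.293 ]
 [-1.      0.0005 -0.0013]]
```

View pics/w8.png

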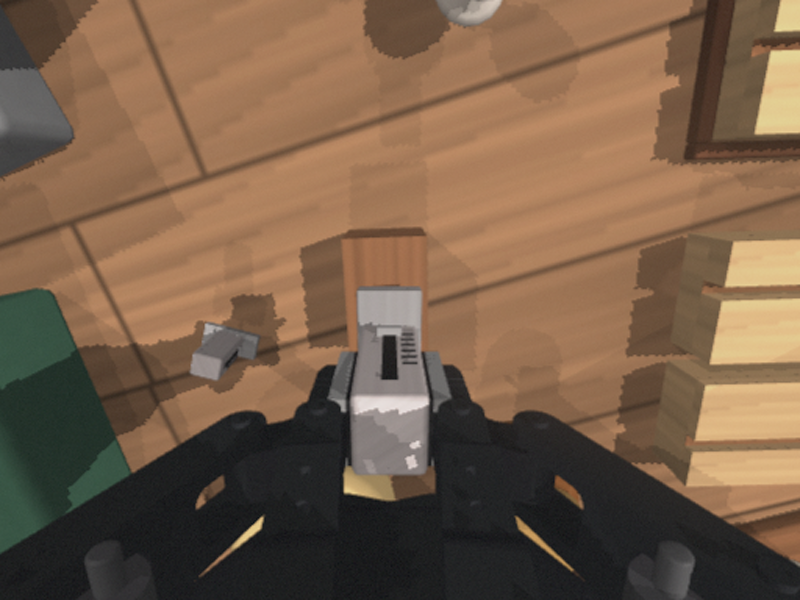

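View pics/s8.png

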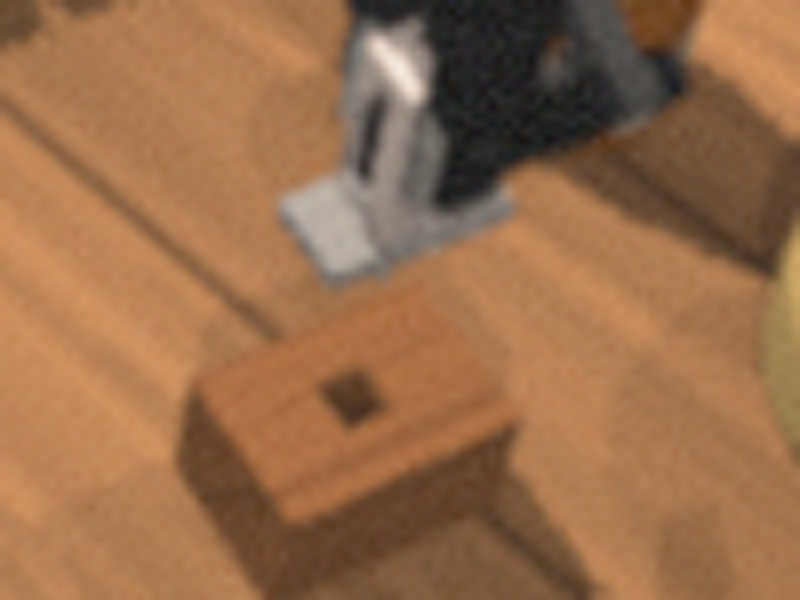

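Run:
```python
from h import *
np.set_printoptions(precision=4,suppress=True)
b=unproj("side",[(353/8+285-.44,395/8+240-.44)],.045);print(b)
s=manip.get_state();R=s["orientation"]
print(s["position"],(b-s["position"])@R*1000)
c=np.array([(343,236),(427,234)])/1.5625-.2
e=unproj("wrist",c,.045,s);print((e-s["position"])@R*1000)
print([(d["position"],d["confidence"]) for d in optics.tip_of("side","stand")])
```

```text
[[ 0.5062 -0.3193  0.045 ]]
[ 0.5062 -0.3183  0.1493] [[104.3225  -0.9585   0.3241]]
[[104.3166 -27.0215 -36.8935]
 [104.3163  21.9932 -38.0782]]
[([0.507, -0.3198, 0.002], 0.82)]
```

Request:
drive_tool([
  [[0, 0, 0], [20, -2, 0], 1],
  [[0, 0, 0], [40, -2, 0], 1],
  [[0, 0, 0], [50, -2, 0], 1],
  [[0, 0, 0], [58, -2, 0], 1],
  [[0, 0, 0], [66, -2, 0], 1],
  [[0, 0, 0], [72, -2, 0], 1],
  [[0, 0, 0], [76, -2, 0], 1],
  [[0, 0, 0], [76, -2, 0], 1],
])

```text
clock: 13.53
position: [0.5052, -0.3208, 0.0725]
orientation: [[-0.001, 0.294, 0.956], [0.0, 0.956, -0.294], [-1.0, 0.0, -0.001]]
ft_force: [-1.0, -0.5, -1.5]
opening: 0.0218
```

Request:
drive_tool([
  [[0, 0, 0], [1, 0, 0], 1],
  [[0, 0, 0], [2, 0, 0], 1],
  [[0, 0, 0], [2, 0, 0], 1],
  [[0, 0, 0], [2, 0, 0], 1],
])

```text
clock: 13.87
position: [0.5056, -0.3211, 0.0714]
orientation: [[0.001, 0.294, 0.956], [-0.0, 0.956, -0.294], [-1.0, -0.0, 0.001]]
ft_force: [-0.2, 0.1, -2.3]
opening: 0.0212
```

Run:
```python
from h import *
np.set_printoptions(precision=4,suppress=True)
s=manip.get_state();R=s["orientation"]
print(s["position"],s["ft_force"])
im=optics.grab_frame("side");crop(im,285,240,100,75,8,"s9.png")
```

```text
[ 0.5056 -0.3211  0.0714] [-0.188   0.089  -2.3346]
```

View pics/s9.png

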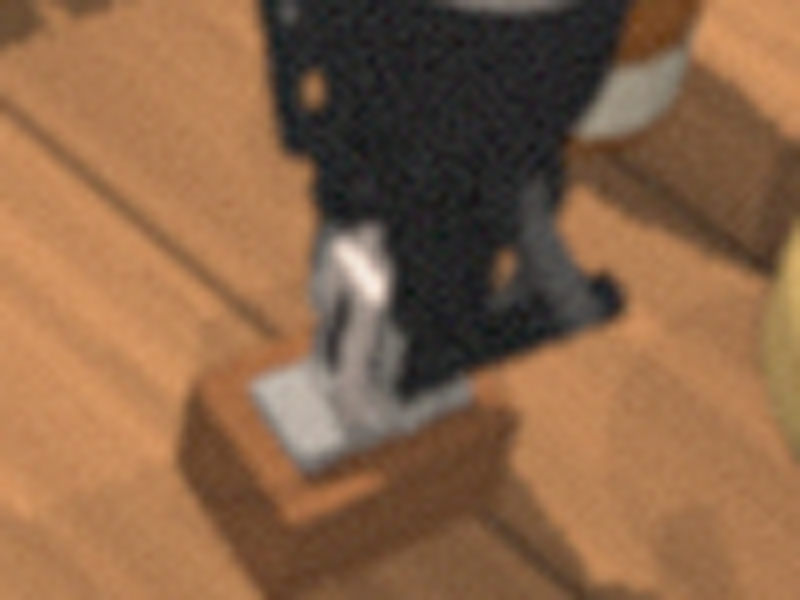

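Probe is in the bore, base ~1 mm above the top. Lower until contact, then release.

Request:
drive_tool([
  [[0, 0, 0], [0.7, 0, 0], 1],
  [[0, 0, 0], [1, 0, 0], 1],
  [[0, 0, 0], [1, 0, 0], 1],
  [[0, 0, 0], [1, 0, 0], 1],
])

```text
clock: 14.25
position: [0.5056, -0.3212, 0.0705]
orientation: [[0.0, 0.294, 0.956], [-0.0, 0.956, -0.294], [-1.0, -0.0, 0.001]]
ft_force: [-1.6, 0.1, 4.7]
opening: 0.0215
```

Request:
drive_tool([
  [[0, 0, 0], [0, 0, 0], 0.7],
  [[0, 0, 0], [0, 0, 0], 0.6],
  [[0, 0, 0], [0, 0, 0], 0.4],
  [[0, 0, 0], [0, 0, 0], 0.2],
  [[0, 0, 0], [0, 0, 0], 0],
  [[0, 0, 0], [0, 0, 0], 0],
  [[0, 0, 0], [0, 0, 0], 0],
])

```text
clock: 14.83
position: [0.5054, -0.321, 0.07]
orientation: [[0.0, 0.294, 0.956], [-0.0, 0.956, -0.294], [-1.0, -0.0, 0.0]]
ft_force: [-0.9, 0.3, 0.8]
opening: 0.085
```

Request:
drive_tool([
  [[0, 0, 0], [-15, 0, 0], 0],
  [[0, 0, 0], [-40, 0, 0], 0],
  [[0, 0, 0], [-75, 0, 0], 0],
  [[0, 0, 0], [-110, 0, 0], 0],
  [[0, 0, 0], [-145, 0, 0], 0],
  [[0, 0, 0], [-160, 0, 0], 0],
  [[0, 0, 0], [-160, 0, 0], 0],
])

```text
clock: 15.42
position: [0.5075, -0.3224, 0.2349]
orientation: [[0.007, 0.294, 0.956], [-0.005, 0.956, -0.294], [-1.0, -0.002, 0.008]]
ft_force: [-0.3, -0.9, -0.4]
opening: 0.0854
```

Run:
```python
from h import *
np.set_printoptions(precision=4,suppress=True)
s=manip.get_state();R=s["orientation"]
print(s["position"],s["ft_force"],s["joint_pos"])
im=optics.grab_frame("side");crop(im,285,240,100,75,8,"s10.png")
im=optics.grab_frame("wrist");crop(im,205,130,90,75,8,"w10.png")
```

```text
[ 0.5075 -0.3224  0.2349] [-0.2558 -0.9423 -0.4306] [ -33.5591   21.8246   96.6476    0.       61.0563 -106.4391]
```

View pics/s10.png

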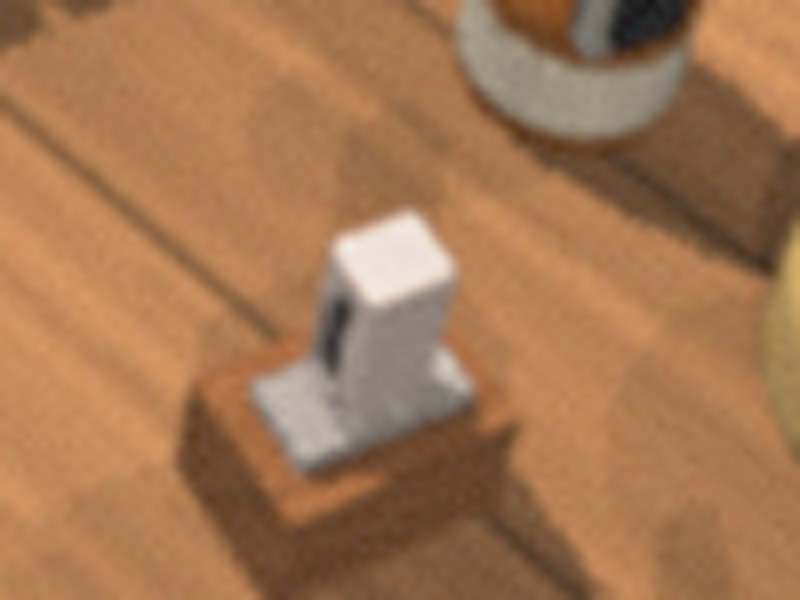

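View pics/w10.png

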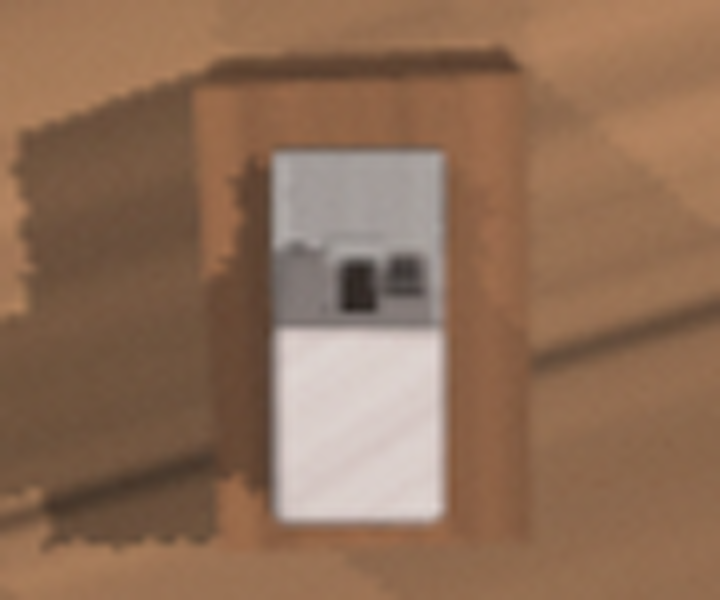

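Request:
drive_tool([
  [[0, 0, 0], [0, 25, -9], 0],
  [[0, 0, 0], [0, 60, -22], 0],
  [[0, 0, 0], [0, 95, -35], 0],
  [[0, 0, 0], [0, 130, -48], 0],
  [[0, 0, 0], [0, 165, -61], 0],
  [[0, 0, 0], [0, 200, -74], 0],
  [[0, 0, 0], [0, 235, -87], 0],
  [[0, 0, 0], [0, 270, -100], 0],
])

```text
clock: 16.18
position: [0.4876, -0.0318, 0.2281]
orientation: [[-0.004, 0.295, 0.956], [0.0, 0.956, -0.295], [-1.0, -0.001, -0.003]]
ft_force: [0.5, 0.5, -0.8]
opening: 0.0854
```

Request:
drive_tool([
  [[-0.05, 0, 0], [0, 36, -13], 0],
  [[-0.1, 0, 0], [0, 72, -26], 0],
  [[-0.15, 0, 0], [0, 108, -39], 0],
  [[-0.2, 0, 0], [0, 144, -52], 0],
  [[-0.25, 0, 0], [0, 180, -66], 0],
  [[-0.3, 0, 0], [0, 216, -80], 0],
  [[-0.317, 0, 0], [0, 250, -92], 0],
  [[-0.317, 0, 0], [0, 269, -99], 0],
])

```text
clock: 16.85
position: [0.4724, 0.2556, 0.2281]
orientation: [[-0.003, -0.021, 1.0], [-0.001, 1.0, 0.021], [-1.0, -0.001, -0.003]]
ft_force: [0.7, -0.4, -0.0]
opening: 0.085
```

Request:
drive_tool([
  [[0, 0, 0], [0, 0, 0], 0],
  [[0, 0, 0], [0, 0, 0], 0],
  [[0, 0, 0], [0, 0, 0], 0],
  [[0, 0, 0], [0, 0, 0], 0],
])

```text
clock: 17.18
position: [0.4734, 0.2514, 0.2291]
orientation: [[-0.002, -0.017, 1.0], [-0.001, 1.0, 0.017], [-1.0, -0.001, -0.002]]
ft_force: [-0.7, 0.4, 0.6]
opening: 0.0851
```

Run:
```python
from h import *
np.set_printoptions(precision=4,suppress=True)
s=manip.get_state();R=s["orientation"]
im=optics.grab_frame("wrist");cv2.imwrite("pics/w11.png",cv2.resize(im[:,:,::-1],(800,600),interpolation=cv2.INTER_CUBIC))
crop(im,200,120,160,100,5,"w11c.png")
print(s["position"],R,s["joint_pos"])
for l in("marker_base","marker_top"): print(l,[(d["position"],round(d["confidence"],2)) for d in optics.tip_of("wrist",l)])
```

```text
[0.4734 0.2514 0.2291] [[-0.0016 -0.017   0.9999]
 [-0.0011  0.9999  0.017 ]
 [-1.     -0.0011 -0.0017]] [ 26.7022  17.0035 104.6968  -0.0169  58.412  -64.265 ]
marker_base [([0.4729, 0.3107, 0.0], 0.84), ([0.3412, 0.3608, 0.0006], 0.77)]
marker_top [([0.476, 0.2552, 0.0537], 0.71), ([0.3393, 0.3131, 0.0354], 0.56)]
```

View pics/w11.png

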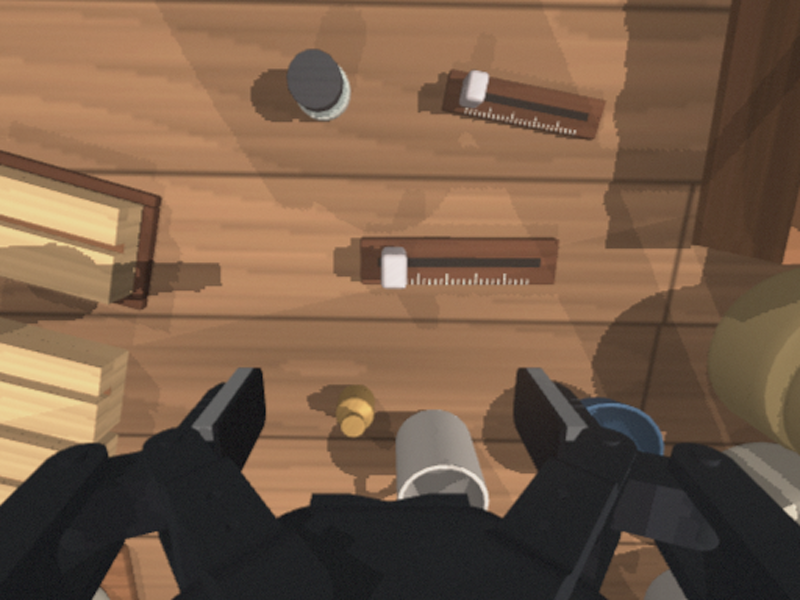

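View pics/w11c.png

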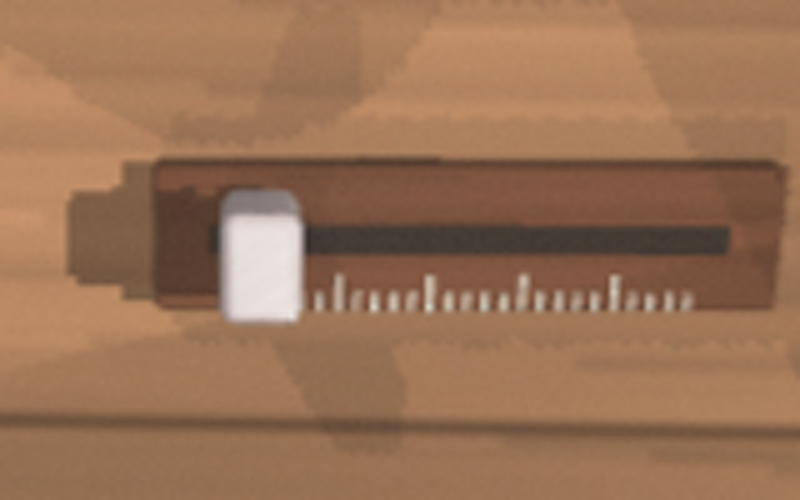

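Run:
```python
from h import *
np.set_printoptions(precision=4,suppress=True)
s=manip.get_state();R=s["orientation"]
f=lambda x,y:((x+.5)/5-.5+200,(y+.5)/5-.5+120)
a=unproj("wrist",[f(246,300),f(338,300),f(614,300),f(155,306),f(772,309)],.014,s)
m=unproj("wrist",[f(223,267),f(302,267),f(262,212),f(262,323)],.054,s)
print(a,m,m.mean(0),(m-s["position"])@R*1000)
d=a[4]-a[3];print(np.degrees(np.arctan2(-d[0],d[1])),np.linalg.norm(d), (a[3]+a[4])/2)
```

```text
[[0.4914 0.2516 0.014 ]
 [0.4909 0.2767 0.014 ]
 [0.4897 0.3521 0.014 ]
 [0.4935 0.2268 0.014 ]
 [0.4915 0.3956 0.014 ]] [[0.4735 0.2458 0.054 ]
 [0.4731 0.2648 0.054 ]
 [0.4599 0.2549 0.054 ]
 [0.4873 0.2555 0.054 ]] [0.4735 0.2553 0.054 ] [[175.8596  -5.7381  -0.517 ]
 [175.8544  13.2931  -0.526 ]
 [175.8618   3.6082 -13.9031]
 [175.852    3.7081  13.4263]]
0.6909916908365223 0.16879708284804232 [0.4925 0.3112 0.014 ]
```

Request:
drive_tool([
  [[0, 0, 0], [30, 3.8, 0], 0],
  [[0, 0, 0], [65, 3.8, 0], 0],
  [[0, 0, 0], [100, 3.8, 0], 0],
  [[0, 0, 0], [135, 3.8, 0], 0],
  [[0, 0, 0], [165, 3.8, 0], 0],
  [[0, 0, 0], [185, 3.8, 0], 0],
  [[0, 0, 0], [198, 3.8, 0], 0],
  [[0, 0, 0], [202, 3.8, 0], 0],
])

```text
clock: 18.0
position: [0.473, 0.2555, 0.0262]
orientation: [[-0.003, -0.017, 1.0], [-0.001, 1.0, 0.017], [-1.0, -0.001, -0.003]]
ft_force: [-0.2, -0.3, 0.3]
opening: 0.0857
```

Request:
drive_tool([
  [[0, 0, 0], [0, 0, 0], 0.3],
  [[0, 0, 0], [0, 0, 0], 0.5],
  [[0, 0, 0], [0, 0, 0], 0.6],
  [[0, 0, 0], [0, 0, 0], 0.7],
  [[0, 0, 0], [0, 0, 0], 0.8],
  [[0, 0, 0], [0, 0, 0], 0.9],
  [[0, 0, 0], [0, 0, 0], 0.9],
  [[0, 0, 0], [0, 0, 0], 0.9],
], squeeze=20)

```text
clock: 18.67
position: [0.4744, 0.2568, 0.0291]
orientation: [[0.001, -0.018, 1.0], [0.001, 1.0, 0.018], [-1.0, 0.001, 0.001]]
ft_force: [-0.7, -0.8, 6.2]
opening: 0.0194
```

Request:
drive_tool([
  [[0, 0, 0], [0, 8, 0], 0.9],
  [[0, 0, 0], [0, 20, 0], 0.9],
  [[0, 0, 0], [0, 32, 0], 0.9],
  [[0, 0, 0], [0, 44, 0], 0.9],
  [[0, 0, 0], [0, 54, 0], 0.9],
  [[0, 0, 0], [0, 60, 0], 0.9],
  [[0, 0, 0], [0, 60, 0], 0.9],
  [[0, 0, 0], [0, 60, 0], 0.9],
])

```text
clock: 19.33
position: [0.4735, 0.3177, 0.0291]
orientation: [[0.002, -0.019, 1.0], [0.002, 1.0, 0.019], [-1.0, 0.002, 0.002]]
ft_force: [0.4, 1.9, 6.1]
opening: 0.0195
```

Request:
drive_tool([
  [[0, 0, 0], [0, 0, 0], 0.9],
  [[0, 0, 0], [0, 0, 0], 0.9],
])

```text
clock: 19.5
position: [0.4735, 0.3174, 0.0291]
orientation: [[0.002, -0.018, 1.0], [0.002, 1.0, 0.018], [-1.0, 0.002, 0.002]]
ft_force: [-0.1, 2.1, 5.7]
opening: 0.0195
```

Release and back off, then look.

Request:
drive_tool([
  [[0, 0, 0], [0, 0, 0], 0.7],
  [[0, 0, 0], [0, 0, 0], 0.5],
  [[0, 0, 0], [0, 0, 0], 0.3],
  [[0, 0, 0], [0, 0, 0], 0.1],
  [[0, 0, 0], [0, 0, 0], 0],
  [[0, 0, 0], [0, 0, 0], 0],
  [[0, 0, 0], [-15, 0, 0], 0],
  [[0, 0, 0], [-40, 0, 0], 0],
])

```text
clock: 20.17
position: [0.4709, 0.3153, 0.0661]
orientation: [[-0.005, -0.018, 1.0], [-0.003, 1.0, 0.018], [-1.0, -0.003, -0.005]]
ft_force: [0.3, -0.3, 0.4]
opening: 0.0857
```

Request:
drive_tool([
  [[0, 0, 0], [-35, 0, 0], 0],
  [[0, 0, 0], [-70, 0, 0], 0],
  [[0, 0, 0], [-105, 0, 0], 0],
  [[0, 0, 0], [-135, 0, 0], 0],
  [[0, 0, 0], [-150, 0, 0], 0],
  [[0, 0, 0], [-150, 0, 0], 0],
  [[0, 0, 0], [-150, 0, 0], 0],
  [[0, 0, 0], [-150, 0, 0], 0],
])

```text
clock: 20.83
position: [0.472, 0.3161, 0.217]
orientation: [[-0.001, -0.018, 1.0], [-0.001, 1.0, 0.018], [-1.0, -0.001, -0.001]]
ft_force: [-0.3, -0.2, -0.5]
opening: 0.0854
```

Run:
```python
from h import *
np.set_printoptions(precision=4,suppress=True)
optics.grab_frame("wrist")
s=manip.get_state()
im=optics.grab_frame("wrist");cv2.imwrite("pics/w12.png",im[:,:,::-1])
crop(im,160,120,160,100,5,"w12c.png")
print(s["position"])
im=optics.grab_frame("side");cv2.imwrite("pics/s12.png",cv2.resize(im[:,:,::-1],(800,600),interpolation=cv2.INTER_CUBIC))
```

```text
[0.4718 0.3159 0.2165]
```

View pics/w12c.png

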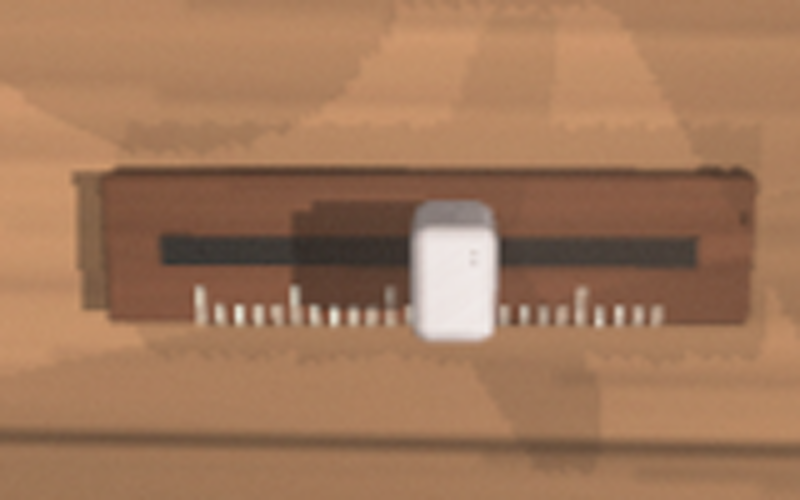

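View pics/s12.png

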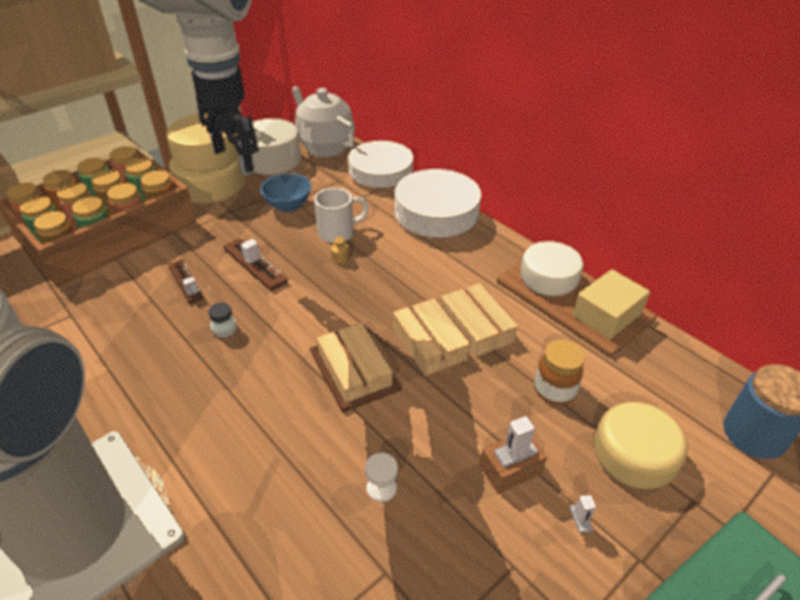

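Run:
```python
from bench import manip
print(manip.hand_in(), manip.get_state()["clock"])
```

```text
the job is handed in; nothing more can be done
the job is handed in; nothing more can be done
```

I measured the groove at about 13 mm deep, put the gauge back in its stand, set the marker to about 13.3 mm and handed the job in at about 21 s. No verdict is reported, so the notes below rest on my own checks.

- **Measuring:** The base sat flat on the framed rail for over a second. Once seated, height stayed steady, tilt was near zero, and the pressing force peaked at about 15 N. The probe was pushed in about 12 mm.
- **Gauge back:** The last side picture shows it upright in the stand, base on top and centred, with the gripper clear of it.
- **Marker:** In the wrist picture it reads about 13.3 mm on the larger track's scale, within the 1.8 mm tolerance. The rails and other goods look unmoved.
- **Readings that disagreed:**
  - The push-in came out between 11.2 and 12.1 mm, depending on how far I assumed the tabs stand out from the column, so depth lies between 12.9 and 13.8 mm.
  - While I was lining up over the groove, some arm readings had not settled and varied by 1–2 mm. I measured again before going down.

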